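# Charge the grinding jar of a bench ball mill and lock its safety cap

## Task

Set up the bench ball mill for a cleaning run. Seat the closed grinding jar in the keyed pocket of the mill, its key in the key slot, and press the clamp lever down until it snaps and stays down; only then push down and turn the jar's safety cap to take it off, put every grinding cylinder from the tray into the jar, and put the cap back on, pressed down and turned until it is locked. Leave the bystanders (beaker, sample jar, petri dish, forceps) where they are.

Things in the scene. Friction and masses are not known exactly. Their poses are not given: they have to be found in the camera images.
- jar_mid (a point): Loose steel grinding jar, 0.38 kg, 86 mm tall without cap; point on its axis, 43 mm above its underside; z up. Foot: flange 72 x 72 mm (sides along its x and y), 8 mm thick, lower edges bevelled 3 mm. Body 56 mm across from 8 to 60 mm height, then the neck. At the start it stands on the bench, the cap locked on; it may be lifted and carried by the locked cap.
- jar_key (a point): Middle of the jar's key, a tab on the foot's +x side, 41 mm from the axis in the jar's x and 14 mm in its y, 5.5 mm above the underside: 10 mm long, 14 mm wide, 5 mm high; its underside is 3 mm above the jar's.
- jar_rim (a point): Centre of the jar's mouth (rim, 86 mm above the underside): 36 mm inside, neck 42 mm outside; inside floor 78 mm below. Two bayonet ledges round the neck, 4 to 16 mm below the rim, leave two gaps for the cap's lugs, centred on the jar's +x and -x; at the jar's +y and -y are the ledges' notches with an end stop.
- cap_grip (a point): Loose black safety cap of the jar, 0.11 kg, 61 mm across, 52 mm tall; on top a bar grip 50 mm long (cap x), 20 mm wide (cap y), from 30 to 52 mm above the cap's underside. Point: middle of the bar, 41 mm above the underside; z up. Same after half a turn. LOCKED (as at the start): bar along the jar's y axis (play 3 degrees), this point 68 mm above jar_mid, 25 mm above jar_rim.
- cap_lug (a point): One of two lugs inside the cap's skirt, at its lower edge, 25 mm from the axis at the cap's +x and -x ends (in line with the bar). TO OPEN: push the cap down 5 mm (4 to 6; some 5 N to begin, 12 N at 5 mm) and, keeping it down, turn it 65 degrees (50 to 120) counterclockwise seen from above: lugs in the gaps, it lifts straight off. Not pressed, it will not turn.
- liner (a joint): Sprung liner inside the cap, m: -0.004 sprung out (cap off), 0 locked on the jar, 0.007 fully pushed in. TO CLOSE: bar within 35 degrees of the jar's x (best 25 clockwise), lower over the neck (1.7 mm play; rests 4 mm above locked height), push down until cap_grip is 63 mm (61 to 64) above jar_mid, turn clockwise to the end stop (bar along the jar's y), let go: lugs rise 3.5 mm into the notches.
- station (a point): Middle of the floor of the mill's jar pocket; mill axes: z up, -x front panel, +y the end with the pocket. Mill fixed; deck 9 mm above this point, 55 mm above the bench; housing from -75 to 75 mm in x, -160 to 60 mm in y of this point. Pocket 76 x 76 mm, 9 mm deep. Jar x axis must point along this x. Seated, jar_mid is 43 mm above this point; with the key not in its slot about 6 mm higher.
- key_slot (a point): Middle of the pocket's key slot, 43 mm in x and 14 mm in y from station: 19 mm wide (y), reaching 49 mm from the pocket's middle.
- lever_pad (a point): Middle of the top of the black ribbed pad (34 x 30 mm) of the mill's clamp lever, which runs along the mill's x, 128 mm to the -y side of station; pivot 40 mm in +x and 32 mm above station, 105 mm behind the pad. Sprung up; pressed down to the stop (pad top about 34 mm above station) it moves 41 mm with up to 6 N; a pawl snaps over its pin and holds it down.
- clamp_lever (a joint): Clamp lever, rad: 0 up, 0.40 pressed to the stop; the pawl snaps in at about 0.36 and then holds it at about 0.35; short of that it springs up. It slides a steel jaw, at the pocket's -y side, 8 mm over the flange of the jar's foot; if the jar is not fully seated the jaw strikes the flange and the lever stops.
- tray: Shallow white tray, fixed, 154 (its x) x 204 (its y) x 30 mm; origin at the centre of its underside. Floor 2 mm thick, inside 136 x 184 mm. Behind it stands a controller box, 0.34 m tall, its front with the knob at x = 0.63 m, y from -0.03 to 0.09 m: keep the wrist clear of it.
- media_1_center (a point): Steel grinding cylinder, 18 mm across and 14 mm tall, 28 g, standing in the tray; the point is its centre, z its axis. Three to five are present (None: absent).
- media_2_center (a point): Grinding cylinder, like media_1.
- media_3_center (a point): Grinding cylinder, like media_1.
- media_4_center (a point): Grinding cylinder, like media_1.
- media_5_center (a point): Grinding cylinder, like media_1.
- beaker_100: Glass beaker, 56 mm across, 70 mm tall, standing near the front edge of the bench, before the mill's right end. Bystander; origin at its underside.
- sample_jar: Glass sample jar without lid, 70 mm across, 92 mm tall, to the right of the mill. Bystander; origin at its underside.
- petri_2: Petri dish, 60 mm across, 15 mm tall, behind the place where the jar starts. Bystander; origin at its underside.
- forceps: Steel forceps lying near the front edge of the bench, 126 mm long. Bystander; origin at the underside.
Not all that is in view belongs to the job. Leave any green or purple look-alike of the part that bears cap_grip alone.

How it is judged:
By the outcome, as a careful person would: the job done as asked, in the order asked, and still so for the second after the job is handed in, with the robot touching nothing.
Of media_1, media_2, media_3, media_4, media_5 only 3 to 5 are there at a start; the rules pass over those that are not, and their reading is None.
At some moment in a run one of media_1, media_2, media_3, media_4, media_5 may be knocked a few centimetres aside while the robot is not near it.
It also fails if it takes over 210 s, if anything falls off the work surface, if the arm or the gripper's body presses on something with over 40 N, if the wrist force passes 120 N, or if a joint passes its speed limit or range.

## Robot

A 7-joint arm with a two-finger parallel gripper is mounted at the origin on a cart in front of the work surface, level with it; the furniture and walls round the work are solid. World frame = base frame: x ahead of the robot, y to its left, z up, the work surface at z = 0. Lengths are in mm, angles in rad, forces in N, time in s.
With the tool pointing down it reaches from about 350 to 775 mm from the base axis. Payload 3.1 kg.
Tool frame: the origin (TCP) lies midway between the tips of the shut fingers; the grasp point (between the pads) lies 19 mm behind it; z points along the fingers, y is the line along which they close (so a half turn about z gives the same grasp; the last joint's range is limited). The gripper opens to 85 mm and grips with 20 to 120 N. Pads are 22 mm wide; open, the fingers measure 114 mm over their backs; the gripper's body (76 mm by 85 mm) begins 54 mm behind the grasp point. The pads swing forward as they close: fully open they stand 13 mm farther back than shut.
Start: joints at [1.163, 0.311, 0.014, 1.512, -0.004, 1.319, -0.027], TCP at [196.766, -513.616, 194.804] pointing down, gripper open.
Joint ranges: [-2.7, 2.7], [-0.3, 1.91], [-1.27, 1.3], [0.12, 2.57], [-1.44, 4.58], [0.2, 2.03], [-3.05, 3.05]. Speed limits (rad/s): [2.79, 2.79, 3.14, 3.14, 3.14, 3.14, 3.14].

## Interface

Orientations are given as a unit quaternion [w, x, y, z].
In Python, from plant import readout, vision, manip gives the robot as it stands.
- The arm moves only by the shell command python3 -m crank 'ROWS' [OPENING] [FORCE]. ROWS is JSON, a list that holds one entry, the list of rows, each a list of 6 numbers: the shift along the tool's x, y, z in m, then the turn, a rotation vector about the tool's x, y, z in rad. In form: [[[dx, dy, dz, wx, wy, wz], ...]]. A call has 1 to 5 rows; each row shifts and turns the commanded pose from where the row before left it, along the tool's axes as they then stand; what a row does not reach is not made up. A row lasts 1/10 s, in which the tool goes at most 50 mm and 8.59 degrees, less where a joint would pass 70% of its speed; a pose out of reach is approached as far as the arm can. A call with a gripper value outside its range is refused whole. OPENING is the finger opening in m, from 0 to 0.0854, set as the call begins (- or left out, the last holds). The fingers move at their own pace and stop on an object; FORCE is the grip in N (left out, the last holds). Time passes only in rows, so rows that do not move let the fingers close. It gives the time, the measured TCP pose, the force, the opening and the grip force at its end, in the units of the state.
- readout.sense(): the state, without advancing time (a new reading comes with each control period).
- vision.grab_frame(name): name is "side" or "top" or "wrist"; returns (picture, depth): 400x640x3 uint8, blue, green, red; 400x640 float32, mm along the optical axis (not along the pixel's ray), 0 where there is no reading.
- vision.camera_info(name): a dict with "camera_matrix" (3x3 intrinsics, pixels), "R" (3x3) and "t" (3): a world point X has camera coordinates R X + t. Camera axes: x right, y down, z forward; pixel columns grow to the right and rows downward; lengths in mm; the calibration is good to about 2 mm. A picture is of the moment at which its call begins: read the wrist's pose just before it. camera_info takes no time and is no camera call; for the wrist camera it gives the pose at the moment of the call.
- manip.job_done(): hands the job in; it is judged then, once.
Trained networks look in the newest picture that a camera, given by its name, has taken for a name from the list of things; names that differ only in an ending like _2 or _b are one class to them, and where a whole thing is asked for, a point or a joint stands for the part that bears it (a point fixed in the world has none). Each returns a list of dicts, best first, with "confidence" (0 to 1); they miss things now and then, are a little off and sometimes report something else, mostly with a low value. They report only what shows in the picture. A call takes as long as a camera call. They do not tell look-alikes from the thing itself.
- vision.regions_of(query, camera): "mask" (400x640 bool, what is visible of it).
- vision.pinpoint(query, camera): "xyz" ([x, y, z] in mm, in the coordinates of the camera as it stood for that picture, good to about 4 mm: a listed point, or the origin of a listed thing).
The state is a dict: "time": time; "joint_pos": joint angles; "joint_velocities": joint speeds; "effort": joint torques, N m; "position": TCP position; "tool_rot": TCP orientation; "ft_force": force on the tool from outside, world axes, zero at the start; "torque": the same for the moment, N m; "width": finger opening in mm; "grip_force": force on a finger pad.
Only numpy, scipy, OpenCV 4.12 (cv2) and the standard library are available. Lean on these libraries where they do the work, as an engineer would, in place of code of your own. Each camera call takes 0.05 s, during which the arm holds its last target. There are 200 camera calls.

## Working session

There is one attempt and no reset: what is moved stays moved. The work goes in short steps, Python scripts to look and compute and a shell command to move; the robot and the scene stay as the last step left them, time stands still between calls to the robot, and variables do not carry over. Pictures are saved under pics/ and viewed, at most 14 in all, crops included, and the job is handed in when it is done.

```bash
mkdir -p pics; ls; cat > h.py <<'E'
import numpy as np, cv2
from plant import readout, vision, manip
from scipy.spatial.transform import Rotation as R
def w(cam,p,ci=None):
    ci=ci or vision.camera_info(cam); return np.array(ci['R']).T@(np.array(p)-np.array(ci['t']))
def pix(cam,X,ci=None):
    ci=ci or vision.camera_info(cam); c=np.array(ci['R'])@np.array(X)+np.array(ci['t']); q=np.array(ci['camera_matrix'])@c; return (q[:2]/q[2]).round(0)
def find(q,cam,n=3,grab=False,minc=0.2):
    ci=vision.camera_info(cam)
    if grab: vision.grab_frame(cam)
    out=[]
    for d in vision.pinpoint(q,cam)[:n]:
        if d['confidence']<minc: continue
        X=w(cam,d['xyz'],ci); out.append((X,d['confidence'])); print(q,cam,X.round(1),pix(cam,X,ci),round(d['confidence'],2))
    return out
def st():
    s=readout.sense(); q=s['tool_rot']; r=R.from_quat([q[1],q[2],q[3],q[0]]).as_matrix()
    return s,np.array(s['position']),r
def go(target,yaw=None):
    """print shift in tool axes (mm) to target TCP, and turn"""
    s,p,r=st(); print('t',s['time'],'p',p.round(1),'d_tool mm',(r.T@(np.array(target)-p)).round(1))
E
python3 - <<'E'
from h import *
s,p,r=st();print(s);print(r.round(3))
for c in('top','side'):
    im,d=vision.grab_frame(c);cv2.imwrite(f'pics/{c}0.png',im)
    for q in ['jar_mid','jar_key','cap_grip','station','lever_pad','tray','media_1_center']:
        find(q,c,6)
E
```

```text
pics
{'time': 0.0, 'joint_pos': array([ 1.16329919,  0.31171608,  0.01400031,  1.51303907, -0.00439559,
        1.31921195, -0.02720558]), 'joint_velocities': array([-0.00198324,  0.00071392,  0.00125793, -0.00059446,  0.00233975,
        0.00142627, -0.00053487]), 'effort': array([-6.39162818e-05, -3.79916525e+01,  1.46127446e-01, -2.30593479e+01,
        1.22311848e-02,  1.37145782e-02, -2.97652591e-06]), 'position': array([ 196.44351223, -512.85313624,  193.73372874]), 'tool_rot': array([-1.14188106e-03,  9.83314093e-01,  1.81912127e-01, -2.63498313e-04]), 'ft_force': array([0.44205236, 0.40361091, 0.0678587 ]), 'torque': array([-0.01813309,  0.00501129,  0.00202533]), 'grip_force': 0.0, 'width': 85.13037792714513}
[[ 0.934  0.358 -0.001]
 [ 0.358 -0.934  0.002]
 [-0.    -0.002 -1.   ]]
jar_mid top [ 456.6 -121.3   45.1] [282. 248.] 0.61
jar_mid top [470.2 140.6  11.1] [188. 244.] 0.54
jar_mid top [503.7  86.4   7.8] [209. 232.] 0.51
jar_mid top [489.6  41.6   9.6] [225. 237.] 0.48
jar_key top [ 503.1 -125.3    7.4] [285. 232.] 0.65
jar_key top [ 543.  -285.3   44.7] [342. 216.] 0
[... 369 characters left out ...]

jar_mid side [ 451.6 -121.1   40.6] [359. 234.] 0.84
jar_key side [ 497.8 -126.1    7.5] [341. 243.] 0.79
jar_key side [599.8 -98.3   1.9] [302. 248.] 0.58
cap_grip side [ 453.  -123.6  107.6] [359. 211.] 0.96
cap_grip side [ 611.6 -537.7   41.2] [317. 174.] 0.55
cap_grip side [ 445.6 -141.8   77.9] [362. 218.] 0.36
station side [ 499.3 -307.    47.3] [344. 201.] 0.97
lever_pad side [524.7 139.6  10.5] [321. 309.] 0.73
lever_pad side [533.5  33.1  11.9] [322. 277.] 0.65
lever_pad side [ 458.1 -437.5  116.7] [359. 166.] 0.6
lever_pad side [ 544.6 -290.    44.5] [329. 203.] 0.48
tray side [5.035e+02 8.680e+01 3.000e-01] [333. 297.] 0.67
media_1_center side [491.2  41.8   9.4] [340. 281.] 0.54
```

```bash
python3 - <<'E'
import cv2
a=cv2.imread('pics/top0.png')[90:310,140:480];cv2.imwrite('pics/c1.png',cv2.resize(a,(800,518),interpolation=2))
b=cv2.imread('pics/side0.png')[120:350,240:480];cv2.imwrite('pics/c2.png',cv2.resize(b,(626,600),interpolation=2))
E
```

```text
(no output)
```

View pics/c1.png

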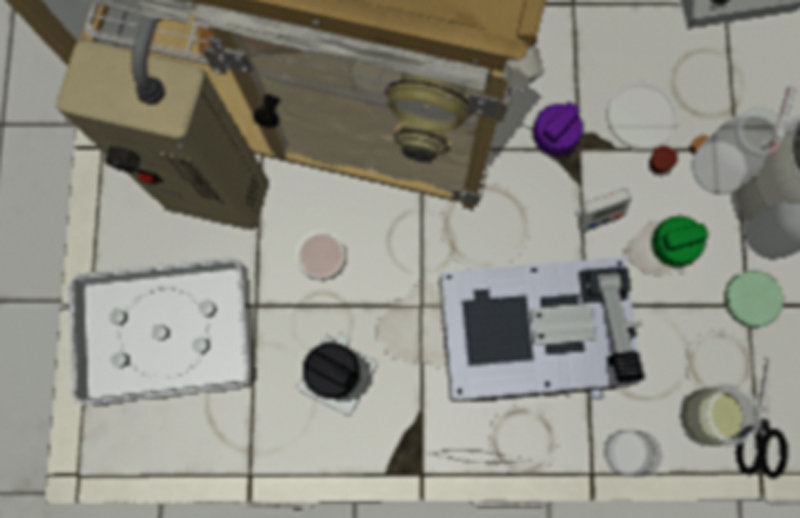

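View pics/c2.png

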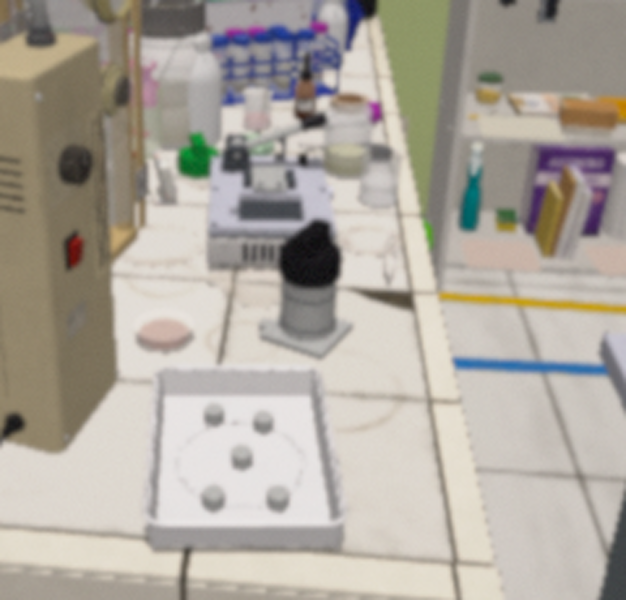

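Candidates for the capped jar in the top picture are the black cap at (279,245), the green cap at (432,191) and the purple cap at (378,140). Black is the one on the silver jar with a square foot, so I choose it. The tray holds five media. The mill is yawed about +7° and the jar about −24°. Next I move over the mill for a wrist view.

```bash
cat >> h.py <<'E'
def plan(target,yaw=None):
    """rows: first shift in the current tool axes, then the turn about tool z to bring tool x to yaw (deg); wanted per-row"""
    s,p,r=st(); d=(r.T@(np.array(target)-p))/1000
    cy=np.degrees(np.arctan2(r[1,0],r[0,0]))
    print('t %.2f'%s['time'],'p',p.round(1),'yaw %.1f'%cy,'tilt',(r[:2,2]*1000).round(0),'q7 %.2f'%s['joint_pos'][6],'w %.1f g %.0f'%(s['width'],s['grip_force']),'F',np.round(s['ft_force'],1))
    n=int(np.ceil(np.linalg.norm(d)/0.045)); print('shift m',d.round(4),'rows',n,'each',(d/max(n,1)).round(4))
    if yaw is not None:
        a=np.radians((cy-yaw+90)%180-90); c,sn=np.cos(a),np.sin(a)
        d2=np.array([c*d[0]+sn*d[1],-sn*d[0]+c*d[1],d[2]])
        m=int(np.ceil(abs(a)/0.145)); print('turn about z %.3f'%a,'rows',m,'each %.3f'%(a/max(m,1)),'| shift if turned first',d2.round(4),'each',(d2/max(n,1)).round(4))
E
python3 -c "
from h import *
plan([470,-330,330],58)"
```

```text
t 0.80 p [ 196.8 -513.6  194.8] yaw 21.0 tilt [-0. -0.] q7 -0.03 w 85.3 g 0 F [-0.3 -0.2 -0.3]
shift m [ 0.3208 -0.0737 -0.1352] rows 8 each [ 0.0401 -0.0092 -0.0169]
turn about z -0.646 rows 5 each -0.129 | shift if turned first [ 0.3005  0.1344 -0.1352] each [ 0.0376  0.0168 -0.0169]
```

```bash
python3 -m crank '[[[0,0,-0.045,0,0,0],[0,0,-0.045,0,0,0],[0,0,-0.045,0,0,0],[0.04,-0.009,0,0,0,0],[0.04,-0.009,0,0,0,0]]]' >/dev/null
python3 -m crank '[[[0.04,-0.009,0,0,0,0],[0.04,-0.009,0,0,0,0],[0.04,-0.009,0,0,0,0],[0.04,-0.009,0,0,0,0],[0.04,-0.009,0,0,0,0]]]' >/dev/null
python3 -m crank '[[[0.04,-0.009,0,0,0,0],[0,0,0,0,0,-0.13],[0,0,0,0,0,-0.13],[0,0,0,0,0,-0.13],[0,0,0,0,0,-0.13]]]' >/dev/null
python3 -m crank '[[[0,0,0,0,0,-0.13],[0,0,0,0,0,0],[0,0,0,0,0,0]]]'
python3 - <<'E'
from h import *
plan([454,-121,300],65.6)
im,d=vision.grab_frame('wrist');cv2.imwrite('pics/w1.png',im)
ci=vision.camera_info('wrist');print(w('wrist',[0,0,0]))
for q in ['station','key_slot','lever_pad','jar_mid','jar_key','cap_grip']: find(q,'wrist',3)
E
```

```text
time: 2.6
position: [469.8, -332.0, 329.7]
tool_rot: [-0.0, 0.874, 0.485, -0.0]
ft_force: [-0.4, -0.2, 0.5]
width: 85.4
grip_force: 0.0
t 2.60 p [ 469.8 -332.   329.7] yaw 58.0 tilt [-0.  0.] q7 -0.04 w 85.4 g 0 F [-0.4 -0.2  0.5]
shift m [ 0.1706 -0.125   0.0298] rows 5 each [ 0.0341 -0.025   0.006 ]
turn about z -0.132 rows 1 each -0.132 | shift if turned first [ 0.1856 -0.1015  0.0298] each [ 0.0371 -0.0203  0.006 ]
[ 504.96299708 -275.89881344  508.34697754]
station wrist [ 504.5 -308.8   42.6] [331. 143.] 0.61
key_slot wrist [ 541.7 -285.9   41. ] [344. 117.] 0.56
lever_pad wrist [ 457.3 -442.6  118.4] [353. 244.] 0.69
jar_mid wrist [ 457.3 -119.8   43.8] [236.  48.] 0.84
jar_key wrist [ 500.6 -127.9    3.6] [269.  43.] 0.83
jar_key wrist [ 365.3 -458.9   -4.7] [309. 248.] 0.38
cap_grip wrist [ 621.6 -535.9   40.7] [459. 222.] 0.83
cap_grip wrist [ 762.  -388.2   42.1] [503.  97.] 0.63
cap_grip wrist [ 456.4 -120.2  108.4] [221.  35.] 0.62
```

View pics/w1.png

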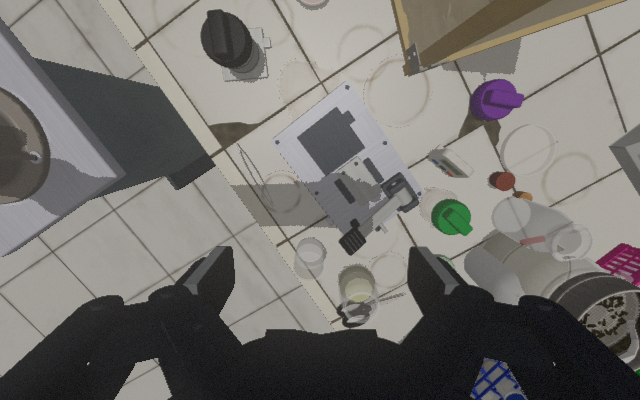

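The wrist picture shows the pocket at about (331,143) with its slot at (348,115), the lever pad at (353,240) and the black-capped jar at (228,38). I'll get the exact pocket, mill and jar yaw from depth.

```bash
cat >> h.py <<'E'
def cloud(cam):
    ci=vision.camera_info(cam); im,d=vision.grab_frame(cam); K=np.array(ci['camera_matrix'])
    v,u=np.mgrid[0:400,0:640]; P=np.stack([(u-K[0,2])/K[0,0]*d,(v-K[1,2])/K[1,1]*d,d],-1)
    X=(P-np.array(ci['t']))@np.array(ci['R']); X[d==0]=np.nan
    return im,X
def rect(pts):
    r=cv2.minAreaRect(pts[:,:2].astype(np.float32)); return np.round(r[0],1),np.round(r[1],1),round(r[2],1)
E
python3 - <<'E'
from h import *
im,X=cloud('wrist'); np.save('X1.npy',X); cv2.imwrite('i1.png',im)
z=X[...,2]
def sel(c,rad,lo,hi):
    m=(np.hypot(X[...,0]-c[0],X[...,1]-c[1])<rad)&(z>lo)&(z<hi)
    n,l,s,_=cv2.connectedComponentsWithStats(cv2.morphologyEx(m.astype(np.uint8),cv2.MORPH_OPEN,np.ones((3,3)))); 
    if n<2: return None
    return X[l==1+np.argmax(s[1:,4])]
for nm,c,rad,lo,hi in [('deck',(490,-355),200,52,59),('pocket',(500,-308),60,40,50),('foot',(456,-121),60,4,13),('cap',(456,-121),50,115,130)]:
    p=sel(c,rad,lo,hi)
    print(nm,None if p is None else (len(p),rect(p),p.mean(0).round(1)))
E
```

```text
deck (6748, (array([ 508.4, -356.1]), array([146.3, 216.3]), 4.9), array([ 507.2, -337.4,   54.4]))
pocket (2525, (array([ 509.6, -305.7]), array([87.3, 76.2]), 4.9), array([ 506.1, -305.1,   45.4]))
foot (868, (array([ 460.5, -121.9]), array([72.2, 82. ]), 62.9), array([ 464.8, -134.4,    7.5]))
cap (782, (array([ 456.2, -120. ]), array([50.1, 20.8]), 64.2), array([ 456.8, -120.7,  121.1]))
```

```bash
python3 -m crank '[[[0,0,0,0,0,-0.108],[0.0372,-0.0205,0,0,0,0],[0.0372,-0.0205,0,0,0,0],[0.0372,-0.0205,0,0,0,0],[0.0372,-0.0205,0,0,0,0]]]' 0.055 >/dev/null
python3 -m crank '[[[0.0372,-0.0205,0,0,0,0],[0,0,0.04,0,0,0],[0,0,0.04,0,0,0],[0,0,0.04,0,0,0],[0,0,0,0,0,0]]]'
python3 - <<'E'
from h import *
plan([456.2,-120,102],64.2)
im,X=cloud('wrist');z=X[...,2]
m=(np.hypot(X[...,0]-456,X[...,1]+120)<50)&(z>116)&(z<130);print(rect(X[m]),X[m].mean(0))
m=(np.hypot(X[...,0]-456,X[...,1]+120)<60)&(z>4)&(z<13);print(rect(X[m]))
find('cap_grip','wrist')
cv2.imwrite('pics/w2.png',im)
E
```

```text
time: 4.0
position: [452.0, -118.7, 204.0]
tool_rot: [-0.005, 0.846, 0.533, -0.005]
ft_force: [0.0, 0.2, 0.0]
width: 54.9
grip_force: 0.0
t 4.00 p [ 452.  -118.7  204. ] yaw 64.4 tilt [-14.   3.] q7 -0.29 w 54.9 g 0 F [0.  0.2 0. ]
shift m [0.001  0.0058 0.1019] rows 3 each [0.0003 0.0019 0.034 ]
turn about z 0.003 rows 1 each 0.003 | shift if turned first [0.001  0.0058 0.1019] each [0.0003 0.0019 0.034 ]
(array([ 456.7, -119.5]), array([49.4, 19.7]), 64.3) [ 456.90615209 -118.38806491  121.03795264]
(array([ 469.3, -105.1]), array([36. , 81.1]), 64.3)
cap_grip wrist [ 458.5 -121.7  112. ] [325. 195.] 0.9
```

View pics/w2.png

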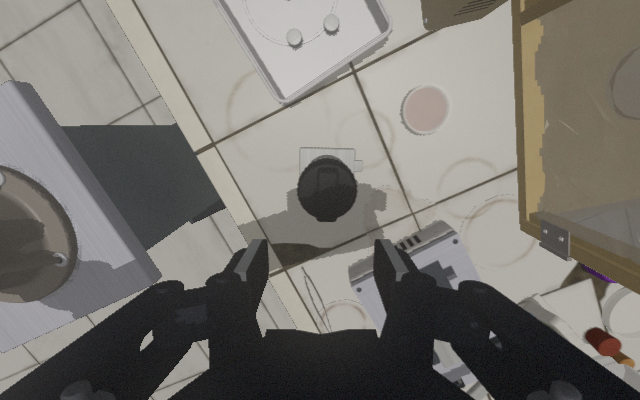

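The wrist picture shows the black cap at (327,187) on its square foot, with the bar lined up between the fingers. I'm descending to grasp it.

```bash
python3 -m crank '[[[0,0,0,0,0,0],[0,0,0,0,0,0]]]' >/dev/null; python3 -c "
from h import *
plan([456.5,-119.7,102],64.2)"
```

```text
t 4.30 p [ 460.1 -120.3  212.6] yaw 64.4 tilt [ 6. -1.] q7 -0.29 w 55.2 g 0 F [-0.2  1.2 -0.1]
shift m [-0.0011 -0.0041  0.1106] rows 3 each [-0.0004 -0.0014  0.0369]
turn about z 0.003 rows 1 each 0.003 | shift if turned first [-0.0011 -0.0041  0.1106] each [-0.0004 -0.0014  0.0369]
```

```bash
python3 -m crank '[[[0,0,0.03,0,0,0],[0,0,0.02,0,0,0],[0,0,0.01,0,0,0],[0,0,0,0,0,0],[0,0,0,0,0,0]]]' >/dev/null; python3 -c "
from h import *
plan([456.5,-119.7,102],64.2)"
```

```text
t 4.80 p [ 459.  -120.1  151.1] yaw 64.4 tilt [ 2. -1.] q7 -0.31 w 54.9 g 0 F [ 0.1 -0.   0.2]
shift m [-0.0008 -0.0025  0.0491] rows 2 each [-0.0004 -0.0013  0.0245]
turn about z 0.003 rows 1 each 0.003 | shift if turned first [-0.0008 -0.0025  0.0491] each [-0.0004 -0.0013  0.0245]
```

```bash
python3 -m crank '[[[-0.001,-0.0025,0.02,0,0,0],[0,0,0.015,0,0,0],[0,0,0.01,0,0,0],[0,0,0.003,0,0,0],[0,0,0,0,0,0]]]' >/dev/null; python3 -c "
from h import *
plan([456.5,-119.7,102],64.2)"
```

```text
t 5.30 p [ 455.6 -119.7  102.2] yaw 64.4 tilt [ 1. -0.] q7 -0.33 w 54.6 g 0 F [ 0.4 -0.1  0.9]
shift m [0.0004 0.0008 0.0002] rows 1 each [0.0004 0.0008 0.0002]
turn about z 0.003 rows 1 each 0.003 | shift if turned first [0.0004 0.0008 0.0002] each [0.0004 0.0008 0.0002]
```

```bash
python3 -m crank '[[[0,0,0,0,0,0],[0,0,0,0,0,0],[0,0,0,0,0,0],[0,0,0,0,0,0],[0,0,0,0,0,0]]]' 0 80 
python3 -m crank '[[[0,0,-0.01,0,0,0],[0,0,-0.02,0,0,0],[0,0,-0.03,0,0,0],[0,0,-0.02,0,0,0],[0,0,-0.01,0,0,0]]]'
python3 -m crank '[[[0,0,-0.01,0,0,0],[0,0,0,0,0,0],[0,0,0,0,0,0]]]'
python3 -c "
from h import *
plan([504.1,-306.2,230],96.2)"
```

```text
time: 5.8
position: [455.2, -119.7, 102.0]
tool_rot: [0.0, 0.846, 0.533, 0.0]
ft_force: [-0.7, 0.1, -0.1]
width: -0.6
grip_force: 0.0
time: 6.3
position: [456.6, -119.9, 194.6]
tool_rot: [0.002, 0.846, 0.533, 0.002]
ft_force: [-0.4, -0.4, -0.3]
width: -0.1
grip_force: 0.0
time: 6.6
position: [454.6, -119.6, 201.1]
tool_rot: [-0.001, 0.846, 0.533, -0.0]
ft_force: [-0.6, -0.3, -0.4]
width: -0.1
grip_force: 0.0
t 6.60 p [ 454.6 -119.6  201.1] yaw 64.4 tilt [-1.  0.] q7 -0.29 w -0.1 g 0 F [-0.6 -0.3 -0.4]
shift m [-0.1469  0.1253 -0.029 ] rows 5 each [-0.0294  0.0251 -0.0058]
turn about z -0.555 rows 4 each -0.139 | shift if turned first [-0.1908  0.0291 -0.029 ] each [-0.0382  0.0058 -0.0058]
```

```bash
python3 - <<'E'
from h import *
im,X=cloud('wrist');cv2.imwrite('pics/w3.png',im)
s,p,r=st();print(p,pix('wrist',p),pix('wrist',p-[0,0,100]));find('cap_grip','wrist');z=X[...,2]
m=(np.hypot(X[...,0]-456,X[...,1]+120)<80)&(z>100)&(z<130);print(rect(X[m]),X[m].mean(0),m.sum())
E
```

```text
[ 454.32054064 -119.56903497  200.77238347] [320. 229.] [321. 194.]
cap_grip wrist [ 456.5 -121.4  107.1] [323. 196.] 0.96
(array([ 457. , -117.7]), array([51.5, 55.4]), 65.2) [ 457.34600681 -117.52722417  116.21032737] 1467
```

View pics/w3.png

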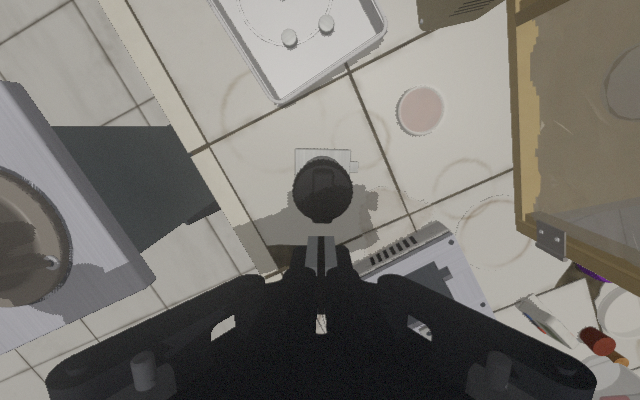

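The fingers shut on nothing, and the cap still stands untouched at (323,190). I'll check from depth where the fingertips really end.

```bash
python3 - <<'E'
from h import *
im,X=cloud('wrist')
for v in (225,230,234,236,238,240,242,246,252,260,270): print(v,X[v,312].round(0),X[v,328].round(0))
s,p,r=st();print(p,r.round(3), w('wrist',[0,0,0]), vision.camera_info('wrist')['R'])
print(s['joint_pos'])
E
```

```text
225 [ 414. -176.   -1.] [ 434. -185.    0.]
230 [ 410. -183.   -2.] [ 431. -192.   -1.]
234 [ 408. -188.   -1.] [ 428. -199.   -3.]
236 [ 456. -108.  241.] [ 463. -111.  240.]
238 [ 456. -107.  244.] [ 463. -111.  244.]
240 [ 456. -107.  247.] [ 463. -111.  248.]
242 [ 456. -107.  250.] [ 463. -111.  249.]
246 [ 456. -108.  253.] [ 463. -111.  253.]
252 [ 456. -108.  261.] [ 462. -111.  260.]
260 [ 456. -108.  268.] [ 462. -111.  268.]
270 [ 457. -107.  279.] [ 462. -111.  277.]
[ 454.33144869 -119.54729031  200.72592736] [[ 0.432  0.902 -0.002]
 [ 0.902 -0.432  0.001]
 [-0.    -0.002 -1.   ]] [483.51234129 -60.09430141 379.26704828] [[ 0.9020781  -0.43156715 -0.00221224]
 [-0.41613119 -0.87114933  0.2606409 ]
 [-0.11441124 -0.23419787 -0.96543328]]
[ 0.5670805   0.16736658 -0.39696448  1.69330693  0.06664793  1.29657057
 -0.29007762]
```

The depth shows the closed tips ending near z≈240 while the TCP reads 201, so the fingertips are well short of the nominal TCP (about 39 mm). I'm descending stepwise, watching force.

```bash
python3 -m crank '[[[0,0,0.03,0,0,0],[0,0,0.03,0,0,0],[0,0,0.03,0,0,0],[0.0005,0.002,0.01,0,0,0],[0,0,0,0,0,0]]]' 0.055 >/dev/null
python3 -m crank '[[[0,0,0,0,0,0],[0,0,0.008,0,0,0],[0,0,0,0,0,0]]]' | egrep 'posi|ft'
python3 -m crank '[[[0,0,0.006,0,0,0],[0,0,0,0,0,0]]]' | egrep 'posi|ft'
python3 - <<'E'
from h import *
im,X=cloud('wrist');cv2.imwrite('i4.png',im)
s,p,r=st();plan([456.5,-119.7,78],64.2)
Y=(X-p)@r; m=(abs(Y[...,0]-11)<3)&(abs(Y[...,1])<60)&(Y[...,2]<0)&(Y[...,2]>-120)&(abs(Y[...,1])>22)
for lo in (-60,-45,-40,-35,-30,-25,-20,-15,-10,-5): print(lo,(m&(Y[...,2]>lo)&(Y[...,2]<lo+5)).sum(), end=';')
E
```

```text
position: [457.3, -120.2, 94.0]
ft_force: [0.0, 0.3, -1.3]
position: [456.6, -120.1, 87.3]
ft_force: [-0.2, -0.8, 0.0]
t 7.80 p [ 456.8 -120.1   87.5] yaw 64.4 tilt [-1.  0.] q7 -0.34 w 54.8 g 0 F [0.2 0.6 0.1]
shift m [ 0.0002 -0.0004  0.0095] rows 1 each [ 0.0002 -0.0004  0.0095]
turn about z 0.003 rows 1 each 0.003 | shift if turned first [ 0.0002 -0.0004  0.0095] each [ 0.0002 -0.0004  0.0095]
-60 172;-45 41;-40 0;-35 0;-30 0;-25 0;-20 0;-15 152;-10 38;-5 11;
```

```bash
python3 -m crank '[[[0,0,0.008,0,0,0],[0,0,0.006,0,0,0],[0,0,0,0,0,0]]]' | egrep 'posi|ft'
python3 -m crank '[[[0,0,0.004,0,0,0],[0,0,0.003,0,0,0],[0,0,0,0,0,0]]]' | egrep 'posi|ft'
python3 -m crank '[[[0,0,0,0,0,0],[0,0,0,0,0,0],[0,0,0,0,0,0],[0,0,0,0,0,0],[0,0,0,0,0,0]]]' 0 80
```

```text
position: [455.9, -119.9, 72.5]
ft_force: [-0.2, 0.4, -0.0]
position: [456.7, -120.0, 66.3]
ft_force: [0.6, -0.2, 0.3]
time: 8.9
position: [456.9, -119.9, 67.1]
tool_rot: [-0.0, 0.846, 0.533, -0.0]
ft_force: [-1.6, 0.6, 2.8]
width: 18.2
grip_force: 80.6
```

```bash
python3 -m crank '[[[0,0,-0.005,0,0,0],[0,0,-0.015,0,0,0],[0,0,-0.025,0,0,0],[0,0,-0.025,0,0,0],[0,0,-0.02,0,0,0]]]' >/dev/null
python3 -m crank '[[[0,0,-0.01,0,0,0],[0,0,0,0,0,0],[0,0,0,0,0,0]]]'
python3 -c "
from h import *
plan([504.1,-306.2,167],96.2)
print(find('jar_mid','side',1,True))"
```

```text
time: 9.7
position: [456.0, -120.0, 165.4]
tool_rot: [-0.001, 0.846, 0.533, -0.001]
ft_force: [-0.0, 0.3, -5.9]
width: 18.2
grip_force: 79.4
t 9.70 p [ 456.  -120.   165.4] yaw 64.4 tilt [-3.  1.] q7 -0.30 w 18.2 g 79 F [-0.   0.3 -5.9]
shift m [-0.1472  0.1238 -0.0018] rows 5 each [-0.0294  0.0248 -0.0004]
turn about z -0.555 rows 4 each -0.139 | shift if turned first [-0.1903  0.0277 -0.0018] each [-0.0381  0.0055 -0.0004]
jar_mid side [ 451.4 -120.   138.7] [361. 201.] 0.72
[(array([ 451.35887532, -119.99298359,  138.67182873]), 0.72)]
```

Lifted. I'm carrying it to above the pocket, smoothly.

```bash
python3 -m crank '[[[0,0,0,0,0,-0.07],[0,0,0,0,0,-0.14],[0,0,0,0,0,-0.14],[0,0,0,0,0,-0.135],[0,0,0,0,0,-0.07]]]' >/dev/null
python3 -m crank '[[[-0.015,0.002,0,0,0,0],[-0.025,0.0035,0,0,0,0],[-0.03,0.0045,0,0,0,0],[-0.03,0.0045,0,0,0,0],[-0.03,0.0045,0,0,0,0]]]'  >/dev/null
python3 -m crank '[[[-0.028,0.0045,0,0,0,0],[-0.02,0.003,0,0,0,0],[-0.012,0.0015,0,0,0,0],[0,0,0,0,0,0],[0,0,0,0,0,0]]]'  >/dev/null
python3 - <<'E'
from h import *
plan([504.1,-306.2,167],96.2)
im,X=cloud('wrist');z=X[...,2]
find('jar_key','wrist');find('key_slot','wrist')
s,p,r=st();m=(np.hypot(X[...,0]-p[0],X[...,1]-p[1])<60)&(abs(z-62-(p[2]-167)-46+0)<0)
for lo in range(50,90,4):
    m=(np.hypot(X[...,0]-504,X[...,1]+306)<62)&(z>lo)&(z<lo+4);print(lo,m.sum(),rect(X[m]) if m.sum()>20 else '')
cv2.imwrite('pics/w5.png',im)
E
```

```text
t 11.30 p [ 505.1 -304.8  166.1] yaw 96.2 tilt [-1.  2.] q7 0.50 w 18.3 g 79 F [ 0.8  0.9 -6.2]
shift m [-0.0013 -0.0011 -0.0009] rows 1 each [-0.0013 -0.0011 -0.0009]
turn about z -0.000 rows 1 each -0.000 | shift if turned first [-0.0013 -0.0011 -0.0009] each [-0.0013 -0.0011 -0.0009]
jar_key wrist [ 543.6 -288.7  103.4] [366. 191.] 0.77
key_slot wrist [ 548.1 -286.    45.2] [362. 177.] 0.78
50 940 (array([ 502.2, -292.5]), array([123.2,  88.6]), 8.0)
54 2304 (array([ 502.5, -292.7]), array([123.6,  88.4]), 6.1)
58 0 
62 0 
66 0 
70 0 
74 0 
78 0 
82 0 
86 0
```

View pics/w5.png

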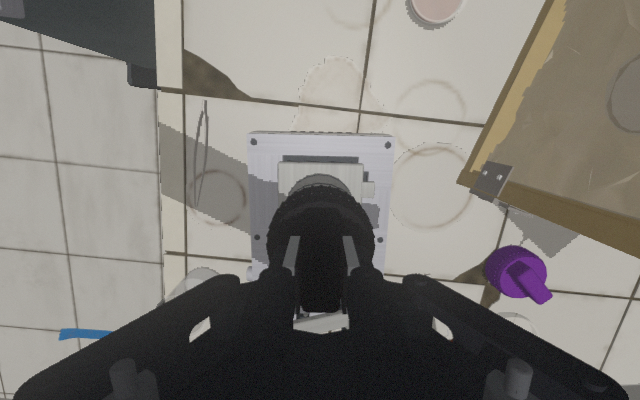

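The jar hangs over the pocket: foot at (320,180), key at (367,190), fitting the pocket's direction. I'll measure the foot precisely.

```bash
python3 - <<'E'
from h import *
im,X=cloud('wrist');z=X[...,2]
for lo,hi in((98,104),(102,112)):
    m=(np.hypot(X[...,0]-504,X[...,1]+306)<65)&(z>lo)&(z<hi)&(X[...,1]>-290);P=X[m];print(m.sum(),rect(P),P[:,2].mean())
c,s=np.cos(np.radians(4.9)),np.sin(np.radians(4.9))
L=(P[:,:2]-[504.1,-306.2])@np.array([[c,-s],[s,c]]);print(np.percentile(L,[0,1,99,100],axis=0).round(1))
plan([504.1,-306.2,167],96.2)
E
```

```text
42 (array([ 509., -269.]), array([14.4, 78.4]), 82.6) 102.95705610907487
1833 (array([ 507.9, -277.7]), array([83.1, 24.7]), 0.1) 106.8721592458987
[[-34.9  12.6]
 [-33.8  13.9]
 [ 45.8  38. ]
 [ 47.   38.1]]
t 11.50 p [ 505.7 -304.2  167. ] yaw 96.3 tilt [0. 1.] q7 0.50 w 18.4 g 79 F [-0.7 -0.9 -6.5]
shift m [-0.0018 -0.0018  0.    ] rows 1 each [-0.0018 -0.0018  0.    ]
turn about z 0.002 rows 1 each 0.002 | shift if turned first [-0.0018 -0.0018  0.    ] each [-0.0018 -0.0018  0.    ]
```

```bash
python3 - <<'E'
from h import *
im,X=cloud('wrist');z=X[...,2]
m=(np.hypot(X[...,0]-504,X[...,1]+306)<65)&(z>102)&(z<112);P=X[m]
xs,ys=[],[]
for a in np.arange(474,534,4):
    q=P[(P[:,0]>a)&(P[:,0]<a+4)]
    if len(q)>5: xs.append(a+2);ys.append(np.percentile(q[:,1],98))
k=np.polyfit(xs,ys,1);print('front edge yaw',np.degrees(np.arctan(k[0])),(np.polyval(k,xs)-ys).round(1))
xs,ys=[],[]
for a in np.arange(-298,-274,3):
    q=P[(P[:,1]>a)&(P[:,1]<a+3)]
    if len(q)>5: ys.append(a+1.5);xs.append(np.percentile(q[:,0],2))
k2=np.polyfit(ys,xs,1);print('left edge yaw',-np.degrees(np.arctan(k2[0])),(np.polyval(k2,ys)-xs).round(1))
print('front y at 506',np.polyval(k,506),'left x at -285',np.polyval(k2,-285))
plan([504.1,-306.2,167],96.2)
E
```

```text
front edge yaw 5.072056217943163 [ 0.2  0.1  0.   0.  -0.1 -0.1 -0.1 -0.1 -0.2  0.1  0.2 -0.   0.   0.
  0.1]
left edge yaw 2.326231084797902 [ 0.1  0.2 -0.4  0.3 -0.3 -0.1 -0.2  0.4]
front y at 506 -268.38862634209426 left x at -285 468.75277670229895
t 11.55 p [ 505.7 -304.6  167.1] yaw 96.3 tilt [0. 0.] q7 0.50 w 18.3 g 79 F [ 1.4 -0.3 -5.3]
shift m [-0.0014 -0.0017  0.0001] rows 1 each [-0.0014 -0.0017  0.0001]
turn about z 0.002 rows 1 each 0.002 | shift if turned first [-0.0014 -0.0017  0.0001] each [-0.0014 -0.0017  0.0001]
```

```bash
python3 -m crank '[[[-0.0015,-0.002,0,0,0,0],[0,0,0.015,0,0,0],[0,0,0.015,0,0,0],[0,0,0.008,0,0,0],[0,0,0,0,0,0]]]' >/dev/null
python3 -m crank '[[[0,0,0.004,0,0,0],[0,0,0,0,0,0],[0,0,0,0,0,0]]]'|egrep 'pos|ft'
python3 -m crank '[[[0,0,0.003,0,0,0],[0,0,0.002,0,0,0],[0,0,0,0,0,0]]]' |egrep 'pos|ft'
python3 -m crank '[[[0,0,0.002,0,0,0],[0,0,0.002,0,0,0],[0,0,0,0,0,0]]]' |egrep 'pos|ft'
```

```text
position: [504.0, -307.9, 125.4]
ft_force: [-0.6, -1.4, -5.2]
position: [503.2, -307.5, 119.4]
ft_force: [-0.3, 0.3, -6.3]
position: [503.3, -307.6, 115.3]
ft_force: [-0.1, -0.0, -5.6]
```

```bash
python3 -m crank '[[[0.001,0.0005,0.001,0,0,0],[0,0,0.001,0,0,0],[0,0,0,0,0,0]]]'|egrep 'pos|ft'
python3 -m crank '[[[0,0,0.001,0,0,0],[0,0,0.001,0,0,0],[0,0,0,0,0,0]]]' |egrep 'pos|ft'
python3 -m crank '[[[0,0,0.001,0,0,0],[0,0,0,0,0,0],[0,0,0,0,0,0]]]' |egrep 'pos|ft'
```

```text
position: [503.9, -306.5, 113.6]
ft_force: [-0.1, 0.2, -6.4]
position: [504.3, -306.7, 113.2]
ft_force: [-3.2, 1.3, 3.1]
position: [504.6, -307.0, 112.1]
ft_force: [-4.0, 0.7, 6.1]
```

Seated at the expected height. I release and rise, then go to the lever pad with closed fingers.

```bash
python3 -m crank '[[[0,0,0,0,0,0],[0,0,0,0,0,0],[0,0,0,0,0,0]]]' 0.05 >/dev/null
python3 -m crank '[[[0,0,-0.02,0,0,0],[0,0,-0.03,0,0,0],[0,0,-0.03,0,0,0],[0,0,0,0,0,0],[0,0,0,0,0,0]]]' >/dev/null
python3 - <<'E'
from h import *
plan([453,-440,193],96.2)
im,X=cloud('wrist');cv2.imwrite('i6.png',im);z=X[...,2]
find('jar_mid','wrist');find('lever_pad','wrist');find('cap_grip','wrist')
m=(np.hypot(X[...,0]-504,X[...,1]+306)<40)&(z>158)&(z<175);print('bar',rect(X[m]),X[m].mean(0))
m=(np.hypot(X[...,0]-504,X[...,1]+306)<60)&(z>48)&(z<60)&(X[...,1]>-300)
h,e=np.histogram(X[m][:,2],12,(48,60));print(h)
find('lever_pad','top',3,True);find('jar_mid','side',3,True)
E
```

```text
t 14.65 p [ 504.7 -306.9  191.3] yaw 96.2 tilt [ 2. -1.] q7 0.51 w 49.8 g 0 F [-0.2  0.   0.2]
shift m [-0.1268 -0.0658 -0.0016] rows 4 each [-0.0317 -0.0164 -0.0004]
turn about z -0.000 rows 1 each -0.000 | shift if turned first [-0.1267 -0.0658 -0.0016] each [-0.0317 -0.0164 -0.0004]
lever_pad wrist [ 450.9 -437.1  113.7] [255. 318.] 0.87
cap_grip wrist [ 503.4 -307.2  150.8] [320. 213.] 0.69
cap_grip wrist [ 759.6 -388.5   39.2] [517. 270.] 0.62
bar (array([ 504.7, -306.5]), array([19.4, 49.4]), 5.6) [ 504.30497807 -304.90086805  166.95417662]
[  14    6   21   55  352 1091 1214  423   26    3    3    3]
lever_pad top [ 459.4 -439.9  122.1] [407. 244.] 0.39
jar_mid side [ 498.1 -305.1   88.1] [345. 189.] 0.77
```

```bash
python3 -m crank '[[[-0.032,-0.0165,0,0,0,0],[-0.032,-0.0165,0,0,0,0],[-0.032,-0.0165,0,0,0,0],[-0.03,-0.0165,0,0,0,0],[0,0,0,0,0,0]]]' 0 40 >/dev/null
python3 -m crank '[[[0,0,0.04,0,0,0],[0,0,0.04,0,0,0],[0,0,0.01,0,0,0],[0,0,0,0,0,0]]]' |egrep 'pos|ft|wid'
python3 -m crank '[[[0,0,0.01,0,0,0],[0,0,0.01,0,0,0],[0,0,0.01,0,0,0],[0,0,0,0,0,0]]]' |egrep 'pos|ft'
```

```text
position: [450.9, -437.5, 98.8]
ft_force: [0.2, -1.5, 0.4]
width: -0.1
position: [452.0, -439.6, 70.3]
ft_force: [0.1, -2.1, 2.7]
```

```bash
python3 -m crank '[[[0,0,0.01,0,0,0],[0,0,0.01,0,0,0],[0,0,0,0,0,0]]]' |egrep 'pos|ft'
python3 -m crank '[[[0,0,0.006,0,0,0],[0,0,0.002,0,0,0],[0,0,0,0,0,0]]]' |egrep 'pos|ft'
python3 -m crank '[[[0,0,0.002,0,0,0],[0,0,0,0,0,0]]]' |egrep 'pos|ft'
python3 -m crank '[[[0,0,0.002,0,0,0],[0,0,0,0,0,0]]]' |egrep 'pos|ft'
```

```text
position: [451.4, -439.0, 50.2]
ft_force: [-0.0, 0.7, 0.4]
position: [452.1, -439.3, 43.7]
ft_force: [-1.9, -0.1, 4.6]
position: [452.2, -439.4, 43.3]
ft_force: [-4.1, 2.8, 11.5]
position: [452.3, -439.5, 42.9]
ft_force: [-5.5, 4.0, 17.8]
```

```bash
python3 -m crank '[[[0,0,-0.01,0,0,0],[0,0,-0.03,0,0,0],[0,0,-0.05,0,0,0],[0,0,-0.05,0,0,0],[0,0,-0.03,0,0,0]]]'|egrep 'pos|ft'
python3 -m crank '[[[0.04,0,0,0,0,0],[0.04,0.01,0,0,0,0],[0.01,0.01,0,0,0,0],[0,0,0,0,0,0],[0,0,0,0,0,0]]]' 0.05 >/dev/null
python3 - <<'E'
from h import *
plan([504.5,-306.6,190],95.6)
im,X=cloud('wrist');cv2.imwrite('pics/w7.png',im);z=X[...,2]
find('lever_pad','wrist');print(pix('wrist',[451,-439,80]),pix('wrist',[451,-439,120]))
m=(np.hypot(X[...,0]-452,X[...,1]+439)<10);print('pad z',np.nanpercentile(z[m],[5,50,95]))
find('lever_pad','top',3,True);find('lever_pad','side',3,True)
E
```

```text
position: [454.0, -439.4, 213.2]
ft_force: [1.2, 0.3, -0.7]
t 18.35 p [ 461.8 -348.6  208.4] yaw 96.2 tilt [-1. -1.] q7 0.62 w 50.0 g 0 F [-0.9  0.1 -0.1]
shift m [0.0371 0.0469 0.0183] rows 2 each [0.0186 0.0235 0.0092]
turn about z 0.010 rows 1 each 0.010 | shift if turned first [0.0376 0.0466 0.0183] each [0.0188 0.0233 0.0092]
[304. 261.] [301. 279.]
pad z [54.01653812 84.55652732 85.77155367]
lever_pad top [504.4  84.5   9.5] [210. 231.] 0.64
lever_pad side [ 447.3 -441.6   85.5] [362. 175.] 0.39
```

View pics/w7.png

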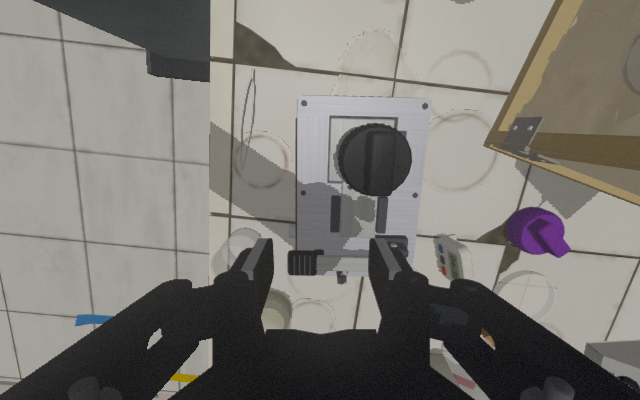

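The pad, at (303,262), reads z≈85, so it stayed latched. Next I re-grip the bar.

```bash
python3 -m crank '[[[0.0188,0.0233,0,0,0,0.01],[0.0188,0.0233,0,0,0,0],[0,0,0,0,0,0],[0,0,0.02,0,0,0],[0,0,0,0,0,0]]]' >/dev/null
python3 - <<'E'
from h import *
plan([504.5,-306.6,113],95.6)
im,X=cloud('wrist');z=X[...,2]
m=(np.hypot(X[...,0]-504,X[...,1]+306)<40)&(z>158)&(z<175);print('bar',rect(X[m]),X[m].mean(0))
E
```

```text
t 19.15 p [ 502.6 -305.1  186.2] yaw 95.6 tilt [-5.  2.] q7 0.50 w 49.8 g 0 F [-0.   0.5  0.1]
shift m [-0.0019  0.0021  0.0732] rows 2 each [-0.0009  0.0011  0.0366]
turn about z -0.000 rows 1 each -0.000 | shift if turned first [-0.0019  0.0021  0.0732] each [-0.0009  0.0011  0.0366]
bar (array([ 504.5, -306.5]), array([19.9, 49.2]), 5.0) [ 504.12764872 -304.71602428  166.93260761]
```

```bash
python3 -m crank '[[[0,0,0.02,0,0,0],[0,0,0.02,0,0,0],[0,0,0.01,0,0,0],[0,0,0,0,0,0],[0,0,0,0,0,0]]]' >/dev/null
python3 -c "
from h import *
plan([504.5,-306.6,113],95.6)"
```

```text
t 19.70 p [ 505.  -305.8  139.7] yaw 95.6 tilt [ 1. -1.] q7 0.48 w 49.9 g 0 F [0.2 0.6 1.1]
shift m [-0.0008 -0.0007  0.0267] rows 1 each [-0.0008 -0.0007  0.0267]
turn about z -0.000 rows 1 each -0.000 | shift if turned first [-0.0008 -0.0007  0.0267] each [-0.0008 -0.0007  0.0267]
```

```bash
python3 -m crank '[[[-0.0008,-0.0005,0.015,0,0,0],[0,0,0.008,0,0,0],[0,0,0.0035,0,0,0],[0,0,0,0,0,0],[0,0,0,0,0,0]]]' |egrep 'pos|ft'
python3 -m crank '[[[0,0,0,0,0,0],[0,0,0,0,0,0],[0,0,0,0,0,0],[0,0,0,0,0,0]]]' 0 100 |egrep 'pos|ft|wid|grip'
python3 -m crank '[[[0,0,0.002,0,0,0],[0,0,0.002,0,0,0],[0,0,0,0,0,0]]]' |egrep 'pos|ft'
python3 -m crank '[[[0,0,0.001,0,0,0],[0,0,0.001,0,0,0],[0,0,0,0,0,0]]]' |egrep 'pos|ft'
```

```text
position: [504.7, -306.2, 112.9]
ft_force: [0.5, 1.0, 0.9]
position: [504.2, -306.2, 113.0]
ft_force: [-0.8, -0.2, 4.6]
width: 18.0
grip_force: 97.8
position: [504.3, -306.2, 109.6]
ft_force: [-3.1, 0.1, 7.9]
position: [504.3, -306.2, 108.3]
ft_force: [-4.2, 2.8, 10.3]
```

```bash
python3 -m crank '[[[0,0,0.0008,0,0,0],[0,0,0,0,0,-0.05],[0,0,0,0,0,-0.08],[0,0,0,0,0,-0.1],[0,0,0,0,0,0]]]' 
python3 -c "
from h import *
plan([504.5,-306.6,113],95.6);print(readout.sense()['torque'])"
```

```text
time: 21.7
position: [505.5, -306.1, 108.0]
tool_rot: [0.002, 0.581, 0.814, 0.0]
ft_force: [-3.3, 2.1, 11.0]
width: 17.7
grip_force: 98.7
t 21.70 p [ 505.5 -306.1  108. ] yaw 108.9 tilt [ 3. -1.] q7 0.69 w 17.7 g 99 F [-3.3  2.1 11. ]
shift m [-0.0001 -0.0011 -0.005 ] rows 1 each [-0.0001 -0.0011 -0.005 ]
turn about z 0.232 rows 2 each 0.116 | shift if turned first [-0.0004 -0.001  -0.005 ] each [-0.0004 -0.001  -0.005 ]
[0.37448622 0.63150674 0.17026309]
```

Low torque and turning freely. I continue to about 68° in total.

```bash
python3 -m crank '[[[0,0,0,0,0,-0.12],[0,0,0,0,0,-0.12],[0,0,0,0,0,-0.12],[0,0,0,0,0,-0.12],[0,0,0,0,0,0]]]' |egrep 'pos|ft'
python3 -m crank '[[[0,0,0,0,0,-0.12],[0,0,0,0,0,-0.12],[0,0,0,0,0,-0.12],[0,0,0,0,0,-0.08],[0,0,0,0,0,0]]]' |egrep 'pos|ft|grip'
python3 -c "
from h import *
plan([504.5,-306.6,113],95.6);print(readout.sense()['torque'])
im,X=cloud('wrist');cv2.imwrite('i8.png',im)"
```

```text
position: [505.2, -306.1, 107.9]
ft_force: [-2.7, 1.2, 10.8]
position: [504.1, -306.4, 107.7]
ft_force: [-5.1, 1.0, 10.8]
grip_force: 98.8
t 22.70 p [ 504.1 -306.4  107.7] yaw 161.6 tilt [ 0. -1.] q7 1.52 w 17.4 g 99 F [-5.1  1.  10.8]
shift m [-0.0005 -0.0001 -0.0053] rows 1 each [-0.0005 -0.0001 -0.0053]
turn about z 1.151 rows 8 each 0.144 | shift if turned first [-0.0003  0.0004 -0.0053] each [-0.0003  0.0004 -0.0053]
[0.38785175 1.05688125 0.08073097]
```

```bash
python3 -m crank '[[[0,0,-0.003,0,0,0],[0,0,-0.005,0,0,0],[0,0,-0.008,0,0,0],[0,0,-0.01,0,0,0],[0,0,0,0,0,0]]]' |egrep 'pos|ft'
python3 -m crank '[[[0,0,-0.02,0,0,0],[0,0,-0.02,0,0,0],[0,0,-0.02,0,0,0],[0,0,0,0,0,0],[0,0,0,0,0,0]]]' |egrep 'pos|ft|wid'
python3 -c "
from h import *
plan([456,-125,197],90)
im,X=cloud('wrist');cv2.imwrite('pics/w9.png',im)
find('jar_rim','wrist');find('jar_mid','side',1,True)"
```

```text
position: [505.6, -306.2, 132.9]
ft_force: [0.4, 0.6, -1.3]
position: [504.2, -305.8, 191.0]
ft_force: [-0.2, 0.3, -0.7]
width: 17.5
t 23.75 p [ 504.2 -305.8  191. ] yaw 161.5 tilt [-0.  0.] q7 1.56 w 17.5 g 98 F [-0.2  0.3 -0.7]
shift m [ 0.1031  0.1562 -0.006 ] rows 5 each [ 0.0206  0.0312 -0.0012]
turn about z 1.248 rows 9 each 0.139 | shift if turned first [ 0.1808 -0.0482 -0.006 ] each [ 0.0362 -0.0096 -0.0012]
jar_mid side [ 501.  -307.4   84. ] [344. 190.] 0.66
```

View pics/w9.png

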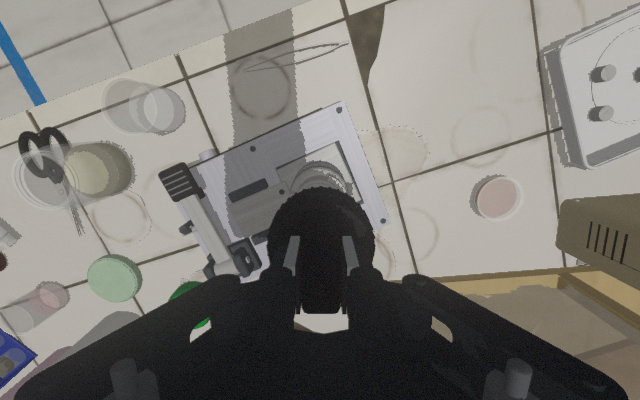

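```bash
python3 -m crank '[[[0.012,0.018,0,0,0,0],[0.0206,0.0312,0,0,0,0],[0.0206,0.0312,0,0,0,0],[0.0206,0.0312,0,0,0,0],[0.018,0.0275,0,0,0,0]]]' >/dev/null
python3 -m crank '[[[0.0112,0.017,0,0,0,0],[0,0,0.04,0,0,0],[0,0,0.04,0,0,0],[0,0,0.04,0,0,0],[0,0,0.03,0,0,0]]]' >/dev/null
python3 -m crank '[[[0,0,0.02,0,0,0],[0,0,0.01,0,0,0],[0,0,0,0,0,0],[0,0,0,0,0,0],[0,0,0,0,0,0]]]' 
python3 -c "
from h import *
plan([456,-125,0],161.5)"
```

```text
time: 25.45
position: [457.5, -125.7, 12.8]
tool_rot: [0.001, 0.161, 0.987, -0.0]
ft_force: [0.2, 0.0, -0.8]
width: 17.7
grip_force: 97.9
t 25.45 p [ 457.5 -125.7   12.8] yaw 161.5 tilt [ 3. -1.] q7 1.18 w 17.7 g 98 F [ 0.2  0.  -0.8]
shift m [0.0017 0.0002 0.0128] rows 1 each [0.0017 0.0002 0.0128]
turn about z -0.000 rows 1 each -0.000 | shift if turned first [0.0017 0.0002 0.0128] each [0.0017 0.0002 0.0128]
```

```bash
python3 -m crank '[[[0,0,0.006,0,0,0],[0,0,0.004,0,0,0],[0,0,0.002,0,0,0],[0,0,0,0,0,0]]]' |egrep 'pos|ft'
python3 -m crank '[[[0,0,0.002,0,0,0],[0,0,0.001,0,0,0],[0,0,0,0,0,0]]]' |egrep 'pos|ft'
python3 -m crank '[[[0,0,0.001,0,0,0],[0,0,0.001,0,0,0],[0,0,0,0,0,0]]]' |egrep 'pos|ft'
```

```text
position: [455.6, -125.3, -0.9]
ft_force: [0.3, 0.2, -0.6]
position: [456.2, -125.4, -3.0]
ft_force: [-2.2, -0.0, 3.8]
position: [456.2, -125.5, -3.1]
ft_force: [-7.0, 0.5, 19.2]
```

```bash
python3 -m crank '[[[0,0,-0.003,0,0,0],[0,0,0,0,0,0],[0,0,0,0,0,0],[0,0,0,0,0,0]]]' 0.05 |egrep 'pos|ft|wid'
python3 -m crank '[[[0,0,-0.02,0,0,0],[0,0,-0.04,0,0,0],[0,0,-0.045,0,0,0],[0,0,-0.045,0,0,0],[0,0,-0.03,0,0,0]]]' |egrep 'pos|ft'
python3 -m crank '[[[0,0,0,0,0,0.14],[0,0,0,0,0,0.14],[0,0,0,0,0,0.14],[0,0,0,0,0,0.14],[0,0,0,0,0,0.14]]]' 0.04 >/dev/null
python3 -m crank '[[[0,0,0,0,0,0.14],[0,0,0,0,0,0.14],[0,0,0,0,0,0.14],[0,0,0,0,0,0.1],[0,0,0,0,0,0]]]' 0.04 >/dev/null
python3 - <<'E'
from h import *
plan([480,20,180],90)
im,X=cloud('wrist');z=X[...,2]
m=(np.hypot(X[...,0]-456,X[...,1]+125)<40)&(z>45)&(z<60);print('bar',rect(X[m]),X[m].mean(0))
find('media_1_center','wrist',6);find('cap_grip','wrist',2)
E
```

```text
position: [455.8, -125.3, -2.9]
ft_force: [-0.5, 0.1, -0.4]
width: 50.2
position: [457.3, -125.3, 180.4]
ft_force: [0.6, 0.3, -0.1]
t 28.35 p [ 455.8 -125.2  177.1] yaw 91.6 tilt [-1.  0.] q7 0.15 w 40.0 g 0 F [ 0.8  0.5 -0.2]
shift m [ 0.1444  0.0283 -0.0029] rows 4 each [ 0.0361  0.0071 -0.0007]
turn about z 0.029 rows 1 each 0.029 | shift if turned first [ 0.1452  0.0242 -0.0029] each [ 0.0363  0.006  -0.0007]
bar (array([ 457.8, -125.3]), array([20.4, 49.9]), 72.4) [ 457.55684965 -124.38916498   50.910811  ]
media_1_center wrist [494.   44.8   5.1] [361.  26.] 0.74
cap_grip wrist [ 456.4 -128.    35.1] [321. 188.] 0.8
cap_grip wrist [538.3  37.3  12.8] [403.  33.] 0.49
```

```bash
python3 -m crank '[[[0.036,0.007,0,0,0,0],[0.036,0.007,0,0,0,0],[0.036,0.007,0,0,0,0],[0.036,0.007,0,0,0,0],[0,0,0,0,0,0]]]' >/dev/null
cat >> h.py <<'E'
def media(cam='wrist'):
    im,X=cloud(cam); z=X[...,2]; im2=im
    c=np.array([505.,84.7])
    m=((np.abs(X[...,0]-c[0])<66)&(np.abs(X[...,1]-c[1])<90)&(z>11)&(z<20)).astype(np.uint8)
    m=cv2.morphologyEx(m,cv2.MORPH_OPEN,np.ones((2,2),np.uint8))
    n,l,s,_=cv2.connectedComponentsWithStats(m)
    for i in range(1,n):
        P=X[l==i]; r,_=0,0
        if s[i,4]>25: (cx,cy),rad=cv2.minEnclosingCircle(P[:,:2].astype(np.float32)); print('blob',s[i,4],np.round([cx,cy],1),'rad %.1f'%rad,P[:,2].mean().round(1))
    return im,X
E
python3 - <<'E'
from h import *
im,X=media();cv2.imwrite('pics/w10.png',im);find('media_1_center','wrist',7,minc=.1);plan([504,85,180],80)
E
```

```text
blob 68 [570.2 162.4] rad 10.6 18.3
blob 219 [527.3 142.4] rad 10.3 14.0
blob 216 [475.8 136.7] rad 9.4 13.9
blob 191 [508.7  89.9] rad 9.7 nan
blob 174 [492.9  40.1] rad 10.2 13.5
blob 174 [537.9  34.7] rad 10.6 nan
blob 109 [549.7  -2.8] rad 21.3 18.4
media_1_center wrist [495.1  38.6   6.2] [333. 168.] 0.71
t 29.10 p [479.9  20.2 177.4] yaw 91.8 tilt [-0. -0.] q7 -0.19 w 40.2 g 0 F [ 0.5 -0.3 -0.2]
shift m [ 0.064   0.0261 -0.0026] rows 2 each [ 0.032   0.013  -0.0013]
turn about z 0.206 rows 2 each 0.103 | shift if turned first [ 0.0679  0.0124 -0.0026] each [ 0.034   0.0062 -0.0013]
```

View pics/w10.png

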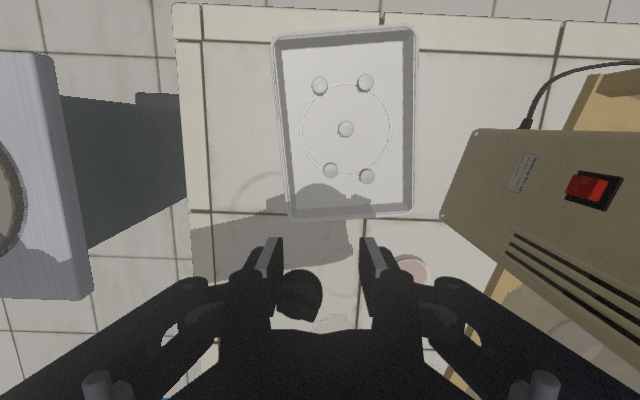

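The picture shows five media, at pixels (330,171), (367,176), (345,129), (319,85) and (366,82), matching the five depth blobs. First I pick the one at (493,40).

```bash
python3 -m crank '[[[0.0195,0.0135,0,0,0,0],[0,0,0.045,0,0,0],[0,0,0.045,0,0,0],[0,0,0.045,0,0,0],[0,0,0.025,0,0,0]]]' 0.032 >/dev/null
python3 -m crank '[[[0,0,0.01,0,0,0],[0,0,0,0,0,0],[0,0,0,0,0,0]]]' |egrep 'pos|ft'
python3 -c "
from h import *
plan([493,40,-34],90);im,X=cloud('wrist');cv2.imwrite('i11.png',im);find('media_1_center','wrist',3)
s,p,r=st();Y=(X-p)@r
for lo in (-50,-45,-42,-39,-36,-33,-30): print(lo,((abs(Y[...,0]-11)<3)&(abs(Y[...,1])<40)&(Y[...,2]>lo)&(Y[...,2]<lo+3)).sum(),end=';')"
```

```text
position: [494.5, 38.7, 8.7]
ft_force: [-0.1, -0.6, 0.4]
t 29.90 p [494.5  38.7   8.7] yaw 91.5 tilt [ 3. -0.] q7 -0.38 w 32.3 g 0 F [-0.1 -0.6  0.4]
shift m [ 0.0013 -0.0015  0.0427] rows 1 each [ 0.0013 -0.0015  0.0427]
turn about z 0.027 rows 1 each 0.027 | shift if turned first [ 0.0013 -0.0016  0.0427] each [ 0.0013 -0.0016  0.0427]
media_1_center wrist [496.6  44.6   5.9] [323. 219.] 0.71
-50 75;-45 55;-42 57;-39 5;-36 0;-33 0;-30 0;
```

```bash
python3 -m crank '[[[0.002,-0.001,0.02,0,0,0],[0,0,0.012,0,0,0],[0,0,0.006,0,0,0],[0,0,0,0,0,0],[0,0,0,0,0,0]]]' |egrep 'pos|ft'
python3 -m crank '[[[0,0,0.003,0,0,0],[0,0,0,0,0,0]]]' |egrep 'pos|ft'
python3 -m crank '[[[0,0,0,0,0,0],[0,0,0,0,0,0],[0,0,0,0,0,0],[0,0,0,0,0,0]]]' 0 40 |egrep 'pos|ft|wid|grip'
```

```text
position: [492.4, 41.3, -30.1]
ft_force: [-0.4, -0.4, -0.4]
position: [492.0, 41.2, -33.4]
ft_force: [0.1, -0.4, -0.7]
position: [492.2, 41.2, -33.2]
ft_force: [-0.3, -0.4, 3.8]
width: 16.0
grip_force: 39.1
```

```bash
python3 -m crank '[[[0,0,-0.02,0,0,0],[0,0,-0.045,0,0,0],[0,0,-0.045,0,0,0],[0,0,-0.045,0,0,0],[0,0,0,0,0,0]]]' |egrep 'pos|wid'
python3 -c "
from h import *
plan([504.4,-306.4,125],91.5)"
```

```text
position: [497.3, 42.6, 127.8]
width: 16.0
t 31.60 p [497.3  42.6 127.8] yaw 91.6 tilt [14.  1.] q7 -0.29 w 16.0 g 39 F [ 0.4  0.7 -1. ]
shift m [-0.3491 -0.0027  0.0026] rows 8 each [-0.0436 -0.0003  0.0003]
turn about z 0.002 rows 1 each 0.002 | shift if turned first [-0.3491 -0.002   0.0026] each [-0.0436 -0.0003  0.0003]
```

```bash
python3 -m crank '[[[-0.03,0,0,0,0,0],[-0.04,0,0,0,0,0],[-0.04,0,0,0,0,0],[-0.04,0.001,0,0,0,0],[-0.04,0.001,0,0,0,0]]]' >/dev/null
python3 -m crank '[[[-0.04,0.001,0,0,0,0],[-0.04,0,0,0,0,0],[-0.04,0,0,0,0,0],[-0.03,0,0,0,0,0],[-0.008,0,0,0,0,0]]]' >/dev/null
python3 -m crank '[[[0,0,0,0,0,0],[0,0,0,0,0,0]]]' |egrep 'pos|wid'
python3 -c "
from h import *
plan([504.4,-306.4,97],91.5)
im,X=cloud('wrist');cv2.imwrite('pics/w12.png',im);find('jar_rim','wrist',2);z=X[...,2]
m=(np.hypot(X[...,0]-504,X[...,1]+306)<30)&(z>126)&(z<137)
if m.sum()>20: print(m.sum(),cv2.minEnclosingCircle(X[m][:,:2].astype(np.float32)),rect(X[m]),X[m][:,2].mean())"
```

```text
position: [504.9, -304.0, 120.9]
width: 16.2
t 32.80 p [ 504.9 -304.   120.9] yaw 91.7 tilt [-1.  2.] q7 0.35 w 16.2 g 39 F [-0.3  0.7 -0.4]
shift m [-0.0024 -0.0005  0.0239] rows 1 each [-0.0024 -0.0005  0.0239]
turn about z 0.004 rows 1 each 0.004 | shift if turned first [-0.0024 -0.0005  0.0239] each [-0.0024 -0.0005  0.0239]
jar_rim wrist [ 501.6 -306.4  133.9] [314. 240.] 0.66
jar_rim wrist [ 543.8 -288.7   40.5] [363. 184.] 0.61
1015 ((503.9485168457031, -306.80096435546875), 25.613330841064453) (array([ 503.6, -306. ]), array([41.4, 49.1]), 4.5) 129.22998557100038
```

View pics/w12.png

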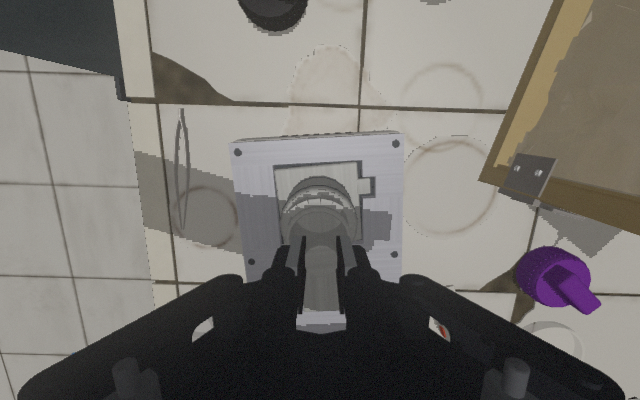

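The jar sits seated, its key in the slot at (368,188), and the mouth is under the fingers. I lower and release.

```bash
python3 -m crank '[[[-0.002,-0.001,0.012,0,0,0],[0,0,0.008,0,0,0],[0,0,0.002,0,0,0],[0,0,0,0,0,0],[0,0,0,0,0,0]]]' |egrep 'pos|ft'
python3 -m crank '[[[0,0,0,0,0,0],[0,0,0,0,0,0],[0,0,0,0,0,0]]]' 0.032 |egrep 'pos|ft|wid'
python3 -m crank '[[[0,0,-0.02,0,0,0],[0,0,-0.02,0,0,0],[0,0,-0.01,0,0,0],[0,0,0,0,0,0]]]' |egrep 'pos|ft|wid'
python3 -c "
from h import *
plan([505,60,170],90);find('media_1_center','wrist',2,True);media('top')"
```

```text
position: [503.8, -308.5, 99.5]
ft_force: [-0.8, -0.2, -0.8]
position: [503.9, -308.7, 99.8]
ft_force: [0.6, -1.0, -0.1]
width: 32.2
position: [505.1, -309.1, 151.4]
ft_force: [-0.8, -0.2, 0.5]
width: 32.0
t 34.10 p [ 505.1 -309.1  151.4] yaw 91.6 tilt [ 3. -2.] q7 0.37 w 32.0 g 0 F [-0.8 -0.2  0.5]
shift m [ 0.3689  0.0104 -0.0194] rows 9 each [ 0.041   0.0012 -0.0022]
turn about z 0.028 rows 1 each 0.028 | shift if turned first [ 0.369   0.     -0.0194] each [ 0.041   0.     -0.0022]
media_1_center wrist [ 507.3 -306.4   59.1] [322. 193.] 0.68
blob 32 [531.5  35.2] rad 8.3 13.0
blob 36 [521.2 139.5] rad 8.3 12.0
blob 36 [502.3  88.7] rad 8.9 12.8
blob 30 [469.1 134.9] rad 8.6 12.8
```

```bash
python3 -m crank '[[[0.03,0.0015,0,0,0,0],[0.044,0.0015,0,0,0,0],[0.044,0.0015,0,0,0,0],[0.044,0.0015,0,0,0,0],[0.044,0.0015,0,0,0,0]]]' >/dev/null
python3 -m crank '[[[0.044,0.0015,0,0,0,0],[0.044,0.0015,0,0,0,0],[0.044,0.0015,0,0,0,0],[0.044,0.0015,0,0,0,0],[0.014,0.0005,0,0,0,0]]]' >/dev/null
python3 -m crank '[[[0,0,0.045,0,0,0],[0,0,0.04,0,0,0],[0,0,0,0,0,0],[0,0,0,0,0,0]]]' |egrep 'pos|wid'
python3 -c "
from h import *
plan([508.7,90,-33],90);media();find('media_1_center','wrist',5)"
```

```text
position: [505.8, 87.5, 64.0]
width: 32.2
t 35.65 p [505.8  87.5  64. ] yaw 91.6 tilt [-2.  0.] q7 -0.44 w 32.2 g 0 F [0.7 0.4 1.2]
shift m [0.0024 0.0032 0.097 ] rows 3 each [0.0008 0.0011 0.0323]
turn about z 0.028 rows 1 each 0.028 | shift if turned first [0.0025 0.0031 0.097 ] each [0.0008 0.001  0.0323]
blob 136 [570.1 162.6] rad 11.2 nan
blob 421 [527.  140.4] rad 9.9 14.2
blob 412 [475.1 134.9] rad 9.9 nan
blob 361 [508.   88.9] rad 11.2 nan
blob 219 [461.9  63.9] rad 39.2 nan
blob 106 [528.7  53.7] rad 33.9 30.1
blob 117 [528.6  36.8] rad 43.0 21.5
```

```bash
python3 -m crank '[[[0.0013,0.0022,0.04,0,0,0],[0,0,0.03,0,0,0],[0,0,0.018,0,0,0],[0,0,0.006,0,0,0],[0,0,0,0,0,0]]]' |egrep 'pos|ft'
python3 -m crank '[[[0,0,0.003,0,0,0],[0,0,0,0,0,0]]]' |egrep 'pos|ft'
python3 -m crank '[[[0,0,0,0,0,0],[0,0,0,0,0,0],[0,0,0,0,0,0],[0,0,0,0,0,0]]]' 0 40 |egrep 'pos|ft|wid|grip'
python3 -m crank '[[[0,0,-0.02,0,0,0],[0,0,-0.045,0,0,0],[0,0,-0.045,0,0,0],[0,0,-0.045,0,0,0],[0,0,0,0,0,0]]]' |egrep 'pos|wid'
```

```text
position: [509.9, 89.2, -28.6]
ft_force: [-0.1, 0.4, 0.2]
position: [510.1, 89.3, -31.2]
ft_force: [-1.0, -0.2, 0.0]
position: [509.7, 89.2, -31.4]
ft_force: [-0.6, 0.0, 6.9]
width: 15.7
grip_force: 39.0
position: [513.9, 91.0, 129.2]
width: 16.1
```

```bash
python3 -m crank '[[[-0.03,-0.0017,0,0,0,0],[-0.042,-0.0017,0,0,0,0],[-0.042,-0.0017,0,0,0,0],[-0.042,-0.0017,0,0,0,0],[-0.042,-0.0017,0,0,0,0]]]' >/dev/null
python3 -m crank '[[[-0.042,-0.0017,0,0,0,0],[-0.042,-0.0017,0,0,0,0],[-0.042,-0.0017,0,0,0,0],[-0.042,-0.0017,0,0,0,0],[-0.03,-0.0017,0,0,0,0]]]' >/dev/null
python3 -m crank '[[[0,0,0,0,0,0],[0,0,0.012,0,0,0],[0,0,0,0,0,0],[0,0,0,0,0,0]]]' |egrep 'pos|ft|wid'
```

```text
position: [502.8, -304.7, 109.6]
ft_force: [0.5, -0.3, -1.0]
width: 15.4
```

```bash
python3 -m crank '[[[-0.002,0.001,0.006,0,0,0],[0,0,0.005,0,0,0],[0,0,0,0,0,0],[0,0,0,0,0,0]]]' |egrep 'pos|ft'
python3 -m crank '[[[0,0,0,0,0,0],[0,0,0,0,0,0],[0,0,0,0,0,0]]]' 0.032 |egrep 'pos|wid'
python3 -m crank '[[[0,0,-0.02,0,0,0],[0,0,-0.03,0,0,0],[0,0,0,0,0,0]]]' |egrep 'pos|ft'
python3 -c "
from h import *
find('media_1_center','wrist',2,True);media('top')"
python3 -m crank '[[[0.03,0.0045,0,0,0,0],[0.043,0.005,0,0,0,0],[0.043,0.005,0,0,0,0],[0.043,0.005,0,0,0,0],[0.043,0.005,0,0,0,0]]]' >/dev/null
python3 -m crank '[[[0.043,0.005,0,0,0,0],[0.043,0.005,0,0,0,0],[0.04,0.005,0,0,0,0],[0.013,0.003,0,0,0,0],[0,0,0,0,0,0]]]' >/dev/null
python3 -m crank '[[[0,0,0.045,0,0,0],[0,0,0.04,0,0,0],[0,0,0,0,0,0],[0,0,0,0,0,0]]]' |egrep 'pos|ft'
python3 -c "
from h import *
plan([537.5,35,-33],90);media();find('media_1_center','wrist',5)"
```

```text
position: [503.8, -309.0, 99.3]
ft_force: [-0.5, -0.4, -1.0]
position: [504.1, -309.4, 99.8]
width: 32.0
position: [507.2, -310.4, 154.2]
ft_force: [1.0, -0.1, 1.0]
blob 31 [531.5  35.2] rad 8.3 12.5
blob 35 [521.2 139.7] rad 8.3 12.8
blob 33 [470.7 134.8] rad 9.3 13.4
position: [536.4, 30.4, 64.1]
ft_force: [0.4, 0.1, 0.5]
t 41.30 p [536.4  30.4  64.1] yaw 91.4 tilt [-2. -1.] q7 -0.33 w 31.8 g 0 F [0.4 0.1 0.5]
shift m [0.0047 0.0014 0.0971] rows 3 each [0.0016 0.0005 0.0324]
turn about z 0.025 rows 1 each 0.025 | shift if turned first [0.0047 0.0013 0.0971] each [0.0016 0.0004 0.0324]
blob 126 [570.1 162.4] rad 10.5 17.5
blob 521 [526.4 142.3] rad 9.8 nan
blob 528 [474.7 135.6] rad 9.5 14.7
blob 561 [444.   33.5] rad 40.6 nan
blob 370 [536.6  34.3] rad 10.9 nan
blob 233 [541.8  13.9] rad 25.5 19.4
media_1_center wrist [525.9 143.2   7.3] [308.  61.] 0.48
```

```bash
python3 -m crank '[[[0.004,0,0.04,0,0,0],[0,0,0.03,0,0,0],[0,0,0.018,0,0,0],[0,0,0.006,0,0,0],[0,0,0,0,0,0]]]' |egrep 'pos|ft'
python3 -m crank '[[[0,0,0.003,0,0,0],[0,0,0,0,0,0]]]' |egrep 'pos|ft'
python3 -m crank '[[[0,0,0,0,0,0],[0,0,0,0,0,0],[0,0,0,0,0,0],[0,0,0,0,0,0]]]' 0 40 |egrep 'pos|ft|wid|grip'
python3 -m crank '[[[0,0,-0.02,0,0,0],[0,0,-0.045,0,0,0],[0,0,-0.045,0,0,0],[0,0,-0.045,0,0,0],[0,0,0,0,0,0]]]' |egrep 'pos|wid'
```

```text
position: [537.9, 36.6, -28.5]
ft_force: [0.4, 0.2, 0.7]
position: [538.1, 36.8, -31.1]
ft_force: [-0.7, 0.3, -0.3]
position: [537.7, 36.8, -31.4]
ft_force: [-0.3, 0.4, 5.4]
width: 15.9
grip_force: 39.1
position: [542.1, 38.3, 129.4]
width: 15.7
```

```bash
python3 -m crank '[[[-0.03,-0.0045,0,0,0,0],[-0.04,-0.005,0,0,0,0],[-0.04,-0.005,0,0,0,0],[-0.04,-0.005,0,0,0,0],[-0.04,-0.005,0,0,0,0]]]' >/dev/null
python3 -m crank '[[[-0.04,-0.005,0,0,0,0],[-0.04,-0.005,0,0,0,0],[-0.04,-0.005,0,0,0,0],[-0.0325,-0.0025,0,0,0,0],[0,0,0,0,0,0]]]' >/dev/null
python3 -m crank '[[[0,0,0,0,0,0],[0,0,0.012,0,0,0],[0,0,0,0,0,0],[0,0,0,0,0,0]]]' |egrep 'pos|ft|wid'
python3 -m crank '[[[0,0,0.006,0,0,0],[0,0,0.005,0,0,0],[0,0,0,0,0,0],[0,0,0,0,0,0]]]' |egrep 'pos|ft'
```

```text
position: [504.2, -304.9, 109.7]
ft_force: [0.3, -0.2, 0.2]
width: 15.8
position: [504.2, -306.7, 99.3]
ft_force: [-0.2, -0.3, -0.1]
```

```bash
python3 -m crank '[[[0,0,0,0,0,0],[0,0,0,0,0,0],[0,0,0,0,0,0]]]' 0.032 |egrep 'pos|wid'
python3 -m crank '[[[0,0,-0.02,0,0,0],[0,0,-0.03,0,0,0],[0,0,0,0,0,0]]]' |egrep 'pos|ft'
python3 -c "
from h import *
find('media_1_center','wrist',2,True);media('top')"
python3 -m crank '[[[0.03,-0.002,0,0,0,0],[0.043,-0.002,0,0,0,0],[0.043,-0.002,0,0,0,0],[0.043,-0.002,0,0,0,0],[0.043,-0.002,0,0,0,0]]]' >/dev/null
python3 -m crank '[[[0.043,-0.002,0,0,0,0],[0.043,-0.002,0,0,0,0],[0.043,-0.0015,0,0,0,0],[0.043,-0.001,0,0,0,0],[0.043,-0.001,0,0,0,0]]]' >/dev/null
python3 -m crank '[[[0.026,0,0,0,0,0],[0,0,0.045,0,0,0],[0,0,0.04,0,0,0],[0,0,0,0,0,0],[0,0,0,0,0,0]]]' |egrep 'pos|ft'
python3 -c "
from h import *
plan([475,135.5,-33],90);media();find('media_1_center','wrist',5)"
```

```text
position: [504.6, -306.9, 99.8]
width: 31.9
position: [507.6, -307.9, 154.2]
ft_force: [0.3, 0.2, 1.5]
blob 28 [521.1 139.3] rad 8.1 nan
blob 34 [470.5 135.4] rad 8.9 12.7
position: [473.5, 135.3, 64.0]
ft_force: [0.2, 1.2, 1.1]
t 47.05 p [473.5 135.3  64. ] yaw 91.6 tilt [-3. -0.] q7 -0.56 w 32.0 g 0 F [0.2 1.2 1.1]
shift m [0.0002 0.0017 0.097 ] rows 3 each [0.0001 0.0006 0.0323]
turn about z 0.028 rows 1 each 0.028 | shift if turned first [0.0002 0.0017 0.097 ] each [0.0001 0.0006 0.0323]
blob 125 [570.1 164.7] rad 9.7 16.8
blob 373 [527.7 139.7] rad 11.8 14.1
blob 362 [475.4 134.1] rad 11.1 14.0
blob 60 [455.3  80.5] rad 65.9 nan
media_1_center wrist [510.1  91.6   5. ] [358. 253.] 0.42
```

```bash
python3 -m crank '[[[-0.0008,0.001,0.04,0,0,0],[0,0,0.03,0,0,0],[0,0,0.018,0,0,0],[0,0,0.006,0,0,0],[0,0,0,0,0,0]]]' |egrep 'pos|ft'
python3 -m crank '[[[0,0,0.003,0,0,0],[0,0,0,0,0,0]]]' |egrep 'pos|ft'
python3 -m crank '[[[0,0,0,0,0,0],[0,0,0,0,0,0],[0,0,0,0,0,0],[0,0,0,0,0,0]]]' 0 40 |egrep 'pos|ft|wid|grip'
python3 -m crank '[[[0,0,-0.02,0,0,0],[0,0,-0.045,0,0,0],[0,0,-0.045,0,0,0],[0,0,-0.045,0,0,0],[0,0,0,0,0,0]]]' |egrep 'pos|wid'
```

```text
position: [476.6, 135.0, -28.6]
ft_force: [-0.1, -1.4, 0.2]
position: [476.7, 135.2, -31.3]
ft_force: [0.1, 0.1, -0.5]
position: [476.4, 135.1, -31.4]
ft_force: [-0.8, -1.5, 6.3]
width: 15.5
grip_force: 39.0
position: [480.4, 137.3, 128.9]
width: 15.5
```

```bash
python3 -m crank '[[[-0.03,0.001,0,0,0,0],[-0.042,0.0015,0,0,0,0],[-0.042,0.0015,0,0,0,0],[-0.042,0.0015,0,0,0,0],[-0.042,0.0015,0,0,0,0]]]' >/dev/null
python3 -m crank '[[[-0.042,0.0015,0,0,0,0],[-0.042,0.0015,0,0,0,0],[-0.042,0.0015,0,0,0,0],[-0.042,0.0015,0,0,0,0],[-0.042,0.0015,0,0,0,0]]]' >/dev/null
python3 -m crank '[[[-0.0346,0.0007,0,0,0,0],[0,0,0,0,0,0],[0,0,0.012,0,0,0],[0,0,0,0,0,0],[0,0,0,0,0,0]]]' |egrep 'pos|ft|wid'
python3 -m crank '[[[0,0,0.006,0,0,0],[0,0,0.005,0,0,0],[0,0,0,0,0,0],[0,0,0,0,0,0]]]' |egrep 'pos|ft'
```

```text
position: [502.8, -304.6, 109.5]
ft_force: [-0.1, 1.1, 0.3]
width: 15.9
position: [503.0, -307.0, 99.3]
ft_force: [0.1, -0.5, -1.3]
```

```bash
python3 -m crank '[[[0,0,0,0,0,0],[0,0,0,0,0,0],[0,0,0,0,0,0]]]' 0.032 |egrep 'pos|wid'
python3 -m crank '[[[0,0,-0.02,0,0,0],[0,0,-0.03,0,0,0],[0,0,0,0,0,0]]]' |egrep 'pos|ft'
python3 -c "
from h import *
find('media_1_center','wrist',2,True);media('top')"
python3 -m crank '[[[0.03,0.003,0,0,0,0],[0.043,0.0035,0,0,0,0],[0.043,0.0035,0,0,0,0],[0.043,0.0035,0,0,0,0],[0.043,0.0035,0,0,0,0]]]' >/dev/null
python3 -m crank '[[[0.043,0.0035,0,0,0,0],[0.043,0.0035,0,0,0,0],[0.043,0.0035,0,0,0,0],[0.043,0.0035,0,0,0,0],[0.043,0.0035,0,0,0,0]]]' >/dev/null
python3 -m crank '[[[0.03,0.002,0,0,0,0],[0,0,0.045,0,0,0],[0,0,0.04,0,0,0],[0,0,0,0,0,0],[0,0,0,0,0,0]]]' |egrep 'pos|ft'
python3 -c "
from h import *
plan([526.8,141,-33],90);media();find('media_1_center','wrist',5)"
```

```text
position: [503.3, -307.3, 99.8]
width: 32.2
position: [506.3, -308.3, 154.2]
ft_force: [0.9, -0.6, 1.1]
blob 35 [521.2 139.5] rad 8.4 nan
position: [526.2, 140.2, 63.8]
ft_force: [0.0, -0.1, 0.7]
t 52.90 p [526.2 140.2  63.8] yaw 91.6 tilt [-3. -0.] q7 -0.56 w 32.0 g 0 F [ 0.  -0.1  0.7]
shift m [0.0008 0.0009 0.0968] rows 3 each [0.0003 0.0003 0.0323]
turn about z 0.028 rows 1 each 0.028 | shift if turned first [0.0008 0.0009 0.0968] each [0.0003 0.0003 0.0323]
blob 75 [570.2 163.1] rad 10.8 18.0
blob 365 [525.7 139.4] rad 11.3 14.1
```

```bash
python3 -m crank '[[[0,-0.001,0.04,0,0,0],[0,0,0.03,0,0,0],[0,0,0.018,0,0,0],[0,0,0.006,0,0,0],[0,0,0,0,0,0]]]' |egrep 'pos|ft'
python3 -m crank '[[[0,0,0.003,0,0,0],[0,0,0,0,0,0]]]' |egrep 'pos|ft'
python3 -m crank '[[[0,0,0,0,0,0],[0,0,0,0,0,0],[0,0,0,0,0,0],[0,0,0,0,0,0]]]' 0 40 |egrep 'pos|ft|wid|grip'
python3 -m crank '[[[0,0,-0.02,0,0,0],[0,0,-0.045,0,0,0],[0,0,-0.045,0,0,0],[0,0,-0.045,0,0,0],[0,0,0,0,0,0]]]' |egrep 'pos|wid'
```

```text
position: [527.1, 140.8, -28.5]
ft_force: [1.4, -0.8, -0.1]
position: [527.3, 141.0, -31.2]
ft_force: [0.2, 0.7, 0.3]
position: [527.0, 140.9, -31.4]
ft_force: [-0.3, -0.8, 5.5]
width: 15.8
grip_force: 39.1
position: [530.8, 143.3, 129.4]
width: 15.5
```

```bash
python3 -m crank '[[[-0.03,-0.0025,0,0,0,0],[-0.042,-0.0035,0,0,0,0],[-0.042,-0.0035,0,0,0,0],[-0.042,-0.0035,0,0,0,0],[-0.042,-0.0035,0,0,0,0]]]' >/dev/null
python3 -m crank '[[[-0.042,-0.0035,0,0,0,0],[-0.042,-0.0035,0,0,0,0],[-0.042,-0.0035,0,0,0,0],[-0.042,-0.0035,0,0,0,0],[-0.042,-0.0035,0,0,0,0]]]' >/dev/null
python3 -m crank '[[[-0.039,-0.0015,0,0,0,0],[0,0,0,0,0,0],[0,0,0.012,0,0,0],[0,0,0,0,0,0],[0,0,0,0,0,0]]]' |egrep 'pos|ft|wid'
python3 -m crank '[[[0,0,0.006,0,0,0],[0,0,0.005,0,0,0],[0,0,0,0,0,0],[0,0,0,0,0,0]]]' |egrep 'pos|ft'
```

```text
position: [502.9, -304.6, 109.5]
ft_force: [-0.8, -0.1, 0.2]
width: 16.0
position: [503.0, -307.0, 99.3]
ft_force: [-0.4, 0.1, 0.2]
```

```bash
python3 -m crank '[[[0,0,0,0,0,0],[0,0,0,0,0,0],[0,0,0,0,0,0]]]' 0.032 |egrep 'pos|wid'
python3 -m crank '[[[0,0,-0.03,0,0,0],[0,0,-0.045,0,0,0],[-0.03,0,0,0,0,0],[-0.035,0,0,0,0,0],[0,0,0,0,0,0]]]' |egrep 'pos|ft'
python3 -c "
from h import *
im,X=media('top');cv2.imwrite('t.png',im)
im,X=cloud('wrist');u,v=pix('wrist',[504,-306,100]).astype(int);print(u,v)
a=im[max(0,v-60):v+60,max(0,u-60):u+60];cv2.imwrite('pics/w13.png',cv2.resize(a,None,fx=4,fy=4,interpolation=2))
find('cap_grip','wrist');plan([456.2,-125.4,180],161.5)"
```

```text
position: [503.3, -307.3, 99.8]
width: 31.8
position: [502.6, -379.8, 174.2]
ft_force: [-0.8, -1.2, -0.9]
322 123
cap_grip wrist [ 764.8 -387.4   43.2] [555. 206.] 0.8
t 57.45 p [ 504.9 -371.6  174.2] yaw 91.6 tilt [-0.  1.] q7 0.43 w 32.2 g 0 F [0.4 1.1 0.4]
shift m [ 0.2474 -0.0418 -0.0055] rows 6 each [ 0.0412 -0.007  -0.0009]
turn about z -1.220 rows 9 each -0.136 | shift if turned first [ 0.1243  0.218  -0.0055] each [ 0.0207  0.0363 -0.0009]
```

View pics/w13.png

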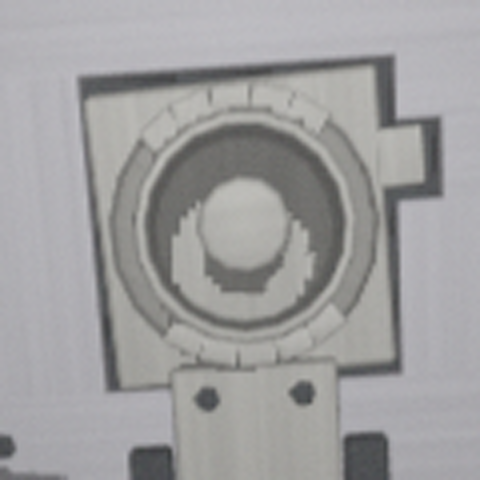

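Jar mouth crop: the key is in the slot at (430,155), the jaw is over the flange at (255,400), and the cylinders are inside, with one on top at (243,222). The tray has no blobs left. Now I fetch the cap.

```bash
python3 -m crank '[[[0.03,-0.006,0,0,0,0],[0.042,-0.007,0,0,0,0],[0.042,-0.007,0,0,0,0],[0.042,-0.007,0,0,0,0],[0.042,-0.007,0,0,0,0]]]' 0.05 >/dev/null
python3 -m crank '[[[0.035,-0.006,0,0,0,0],[0.014,-0.002,0,0,0,0],[0,0,0,0,0,-0.14],[0,0,0,0,0,-0.14],[0,0,0,0,0,-0.14]]]' >/dev/null
python3 -m crank '[[[0,0,0,0,0,-0.14],[0,0,0,0,0,-0.14],[0,0,0,0,0,-0.14],[0,0,0,0,0,-0.14],[0,0,0,0,0,-0.14]]]' >/dev/null
python3 -m crank '[[[0,0,0,0,0,-0.1],[0,0,0.045,0,0,0],[0,0,0.045,0,0,0],[0,0,0,0,0,0],[0,0,0,0,0,0]]]' >/dev/null
python3 - <<'E'
from h import *
plan([457,-125.3,-3],162)
im,X=cloud('wrist');z=X[...,2]
m=(np.hypot(X[...,0]-456,X[...,1]+125)<40)&(z>45)&(z<60);print('bar',rect(X[m]),X[m].mean(0))
E
```

```text
t 59.45 p [ 455.9 -126.1   84.8] yaw 161.5 tilt [-1.  1.] q7 1.19 w 49.6 g 0 F [ 0.8 -0.1 -0.2]
shift m [-0.0008  0.0011  0.0878] rows 2 each [-0.0004  0.0005  0.0439]
turn about z -0.008 rows 1 each -0.008 | shift if turned first [-0.0008  0.0011  0.0878] each [-0.0004  0.0005  0.0439]
bar (array([ 457. , -125.3]), array([19.9, 49.1]), 71.4) [ 455.93784233 -125.07971251   50.98560516]
```

```bash
python3 -m crank '[[[0,0.0005,0.04,0,0,0],[0,0,0.03,0,0,0],[0,0,0.012,0,0,0],[0,0,0.003,0,0,0],[0,0,0,0,0,0]]]' |egrep 'pos|ft'
python3 -m crank '[[[0,0,0.0015,0,0,0],[0,0,0,0,0,0]]]' |egrep 'pos|ft'
python3 -m crank '[[[0,0,0,0,0,0],[0,0,0,0,0,0],[0,0,0,0,0,0],[0,0,0,0,0,0],[0,0,0,0,0,0]]]' 0 100 |egrep 'pos|ft|wid|grip'
```

```text
position: [457.9, -126.2, 1.0]
ft_force: [-0.5, -0.4, 0.7]
position: [457.4, -126.3, -0.8]
ft_force: [-1.3, -0.9, -0.8]
position: [456.5, -126.1, -1.2]
ft_force: [-0.5, 0.2, 5.2]
width: 18.1
grip_force: 98.3
```

```bash
python3 -m crank '[[[0,0,-0.02,0,0,0],[0,0,-0.04,0,0,0],[0,0,-0.045,0,0,0],[0,0,-0.045,0,0,0],[0,0,-0.035,0,0,0]]]' |egrep 'pos|wid'
python3 -m crank '[[[-0.012,-0.018,-0.01,0,0,0],[-0.0204,-0.0312,0,0,0,0],[-0.0204,-0.0312,0,0,0,0],[-0.0204,-0.0312,0,0,0,0],[-0.018,-0.0272,0,0,0,0]]]' >/dev/null
python3 -m crank '[[[-0.0112,-0.017,0,0,0,0],[0,0,0,0,0,0],[0,0,0.02,0,0,0],[0,0,0,0,0,0],[0,0,0,0,0,0]]]' |egrep 'pos|ft|wid'
python3 -c "
from h import *
plan([504.2,-306.4,140],160)"
```

```text
position: [456.6, -125.7, 185.5]
width: 17.8
position: [503.3, -305.0, 172.8]
ft_force: [0.5, 0.9, -1.4]
width: 17.5
t 62.20 p [ 503.3 -305.   172.8] yaw 161.6 tilt [-1.  1.] q7 1.48 w 17.5 g 98 F [ 0.5  0.9 -1.4]
shift m [-0.0013 -0.0011  0.0328] rows 1 each [-0.0013 -0.0011  0.0328]
turn about z 0.028 rows 1 each 0.028 | shift if turned first [-0.0014 -0.001   0.0328] each [-0.0014 -0.001   0.0328]
```

```bash
python3 -m crank '[[[-0.001,-0.001,0.015,0,0,0.02],[0,0,0.012,0,0,0],[0,0,0.006,0,0,0],[0,0,0,0,0,0],[0,0,0,0,0,0]]]' |egrep 'pos|ft|wid'
python3 -c "
from h import *
plan([504.7,-306.4,140],160)"
```

```text
position: [504.7, -307.4, 140.4]
ft_force: [-0.1, 0.4, -0.7]
width: 17.5
t 62.70 p [ 504.7 -307.4  140.4] yaw 160.4 tilt [ 0. -0.] q7 1.45 w 17.5 g 98 F [-0.1  0.4 -0.7]
shift m [0.0003 0.0009 0.0004] rows 1 each [0.0003 0.0009 0.0004]
turn about z 0.007 rows 1 each 0.007 | shift if turned first [0.0003 0.0009 0.0004] each [0.0003 0.0009 0.0004]
```

```bash
python3 -m crank '[[[0.0003,0.0009,0.004,0,0,0],[0,0,0.004,0,0,0],[0,0,0,0,0,0],[0,0,0,0,0,0]]]' |egrep 'pos|ft'
python3 -m crank '[[[0,0,0.003,0,0,0],[0,0,0.003,0,0,0],[0,0,0,0,0,0]]]' |egrep 'pos|ft'
python3 -m crank '[[[0,0,0.003,0,0,0],[0,0,0.002,0,0,0],[0,0,0,0,0,0]]]' |egrep 'pos|ft'
```

```text
position: [504.4, -306.5, 131.9]
ft_force: [0.6, 0.2, 0.3]
position: [504.0, -306.5, 125.4]
ft_force: [-0.7, -0.9, -0.9]
position: [504.2, -306.5, 120.3]
ft_force: [0.0, 0.2, -0.7]
```

```bash
python3 -m crank '[[[0,0,0.002,0,0,0],[0,0,0.002,0,0,0],[0,0,0,0,0,0]]]' |egrep 'pos|ft'
python3 -m crank '[[[0,0,0.002,0,0,0],[0,0,0.002,0,0,0],[0,0,0,0,0,0]]]' |egrep 'pos|ft'
python3 -m crank '[[[0,0,0.002,0,0,0],[0,0,0,0,0,0]]]' |egrep 'pos|ft'
python3 -m crank '[[[0,0,0.0015,0,0,0],[0,0,0,0,0,0]]]' |egrep 'pos|ft'
```

```text
position: [504.2, -306.5, 117.0]
ft_force: [-1.4, -0.3, 0.5]
position: [504.3, -306.5, 113.6]
ft_force: [-3.3, 0.7, 5.2]
position: [504.4, -306.5, 112.1]
ft_force: [-4.0, 0.6, 6.3]
position: [504.4, -306.6, 111.0]
ft_force: [-5.0, 1.5, 7.6]
```

```bash
python3 -m crank '[[[0,0,0.0015,0,0,0],[0,0,0.0012,0,0,0],[0,0,0,0,0,0]]]' |egrep 'pos|ft'
python3 -m crank '[[[0,0,0,0,0,0.05],[0,0,0,0,0,0.1],[0,0,0,0,0,0.12],[0,0,0,0,0,0.12],[0,0,0,0,0,0]]]' |egrep 'pos|ft|wid'
python3 -c "
from h import *
plan([504.7,-306.4,109],95);print(readout.sense()['torque'])"
```

```text
position: [504.5, -306.6, 109.0]
ft_force: [-6.4, 2.3, 12.1]
position: [506.3, -306.7, 109.6]
ft_force: [-2.7, 0.9, 10.3]
width: 17.7
t 65.50 p [ 506.3 -306.7  109.6] yaw 137.9 tilt [ 4. -2.] q7 1.08 w 17.7 g 100 F [-2.7  0.9 10.3]
shift m [ 0.0014 -0.0008  0.0006] rows 1 each [ 0.0014 -0.0008  0.0006]
turn about z 0.749 rows 6 each 0.125 | shift if turned first [ 0.0005 -0.0015  0.0006] each [ 0.0005 -0.0015  0.0006]
[ 0.3487227   0.73574289 -0.14685483]
```

```bash
python3 -m crank '[[[0,0,0.0006,0,0,0.12],[0,0,0,0,0,0.12],[0,0,0,0,0,0.12],[0,0,0,0,0,0.12],[0,0,0,0,0,0]]]' |egrep 'pos|ft|wid'
python3 -m crank '[[[0,0,0,0,0,0.12],[0,0,0,0,0,0.1],[0,0,0,0,0,0],[0,0,0,0,0,0]]]' |egrep 'pos|ft|wid'
python3 -c "
from h import *
plan([504.7,-306.4,109],95);print(readout.sense()['torque'])"
```

```text
position: [506.5, -306.7, 109.2]
ft_force: [-2.7, 1.3, 11.3]
width: 17.7
position: [506.4, -306.9, 109.3]
ft_force: [-2.8, 1.5, 11.0]
width: 18.1
t 66.40 p [ 506.4 -306.9  109.3] yaw 97.9 tilt [ 4. -3.] q7 0.45 w 18.1 g 100 F [-2.8  1.5 11. ]
shift m [ 0.0007 -0.0016  0.0002] rows 1 each [ 0.0007 -0.0016  0.0002]
turn about z 0.051 rows 1 each 0.051 | shift if turned first [ 0.0006 -0.0016  0.0002] each [ 0.0006 -0.0016  0.0002]
[ 0.36312518  0.80625072 -0.10678276]
```

Now turn to the end stop, watching the moment.

```bash
python3 -m crank '[[[0,0,0,0,0,0.05],[0,0,0,0,0,0],[0,0,0,0,0,0]]]' >/dev/null; python3 -c "
from h import *
plan([504.7,-306.4,109],95);print(readout.sense()['torque'][2])"
python3 -m crank '[[[0,0,0,0,0,0.04],[0,0,0,0,0,0],[0,0,0,0,0,0]]]' >/dev/null; python3 -c "
from h import *
plan([504.7,-306.4,109],95);print(readout.sense()['torque'][2])"
python3 -m crank '[[[0,0,0,0,0,0.03],[0,0,0,0,0,0],[0,0,0,0,0,0]]]' >/dev/null; python3 -c "
from h import *
plan([504.7,-306.4,109],95);print(readout.sense()['torque'][2])"
```

```text
t 66.70 p [ 506.2 -306.9  109.2] yaw 95.1 tilt [ 4. -3.] q7 0.40 w 17.6 g 100 F [-4.1  1.1 11.4]
shift m [ 0.0007 -0.0015  0.0002] rows 1 each [ 0.0007 -0.0015  0.0002]
turn about z 0.001 rows 1 each 0.001 | shift if turned first [ 0.0007 -0.0015  0.0002] each [ 0.0007 -0.0015  0.0002]
0.018493331085007864
t 67.00 p [ 506.1 -307.   109.1] yaw 92.8 tilt [ 4. -3.] q7 0.37 w 17.7 g 100 F [-2.8  1.1 11.6]
shift m [ 0.0007 -0.0014  0.0001] rows 1 each [ 0.0007 -0.0014  0.0001]
turn about z -0.039 rows 1 each -0.039 | shift if turned first [ 0.0007 -0.0014  0.0001] each [ 0.0007 -0.0014  0.0001]
0.07574210249796257
t 67.30 p [ 506.1 -307.   109. ] yaw 91.1 tilt [ 4. -3.] q7 0.34 w 17.4 g 100 F [-3.5  1.3 10.5]
shift m [ 0.0006 -0.0014 -0.    ] rows 1 each [ 0.0006 -0.0014 -0.    ]
turn about z -0.069 rows 1 each -0.069 | shift if turned first [ 0.0007 -0.0013 -0.    ] each [ 0.0007 -0.0013 -0.    ]
0.008994040341661257
```

```bash
python3 -m crank '[[[0,0,0,0,0,0.05],[0,0,0,0,0,0],[0,0,0,0,0,0]]]' >/dev/null; python3 -c "
from h import *
plan([504.7,-306.4,109],95)
for i in range(2):print(readout.sense()['torque'])
im,X=cloud('wrist');z=X[...,2]
m=(np.hypot(X[...,0]-505,X[...,1]+306)<60)&(z>48)&(z<60)&(X[...,1]>-300)
cv2.imwrite('pics/w14.png',im);find('jar_key','wrist')
m=(np.hypot(X[...,0]-504,X[...,1]+306)<40)&(z>154)&(z<168);print('bar',m.sum(),rect(X[m]) if m.sum()>30 else '')"
```

```text
t 67.60 p [ 506.1 -307.   108.9] yaw 88.2 tilt [ 4. -3.] q7 0.29 w 18.0 g 99 F [-3.1  1.5 10.8]
shift m [ 0.0006 -0.0015 -0.0001] rows 1 each [ 0.0006 -0.0015 -0.0001]
turn about z -0.119 rows 1 each -0.119 | shift if turned first [ 0.0007 -0.0014 -0.0001] each [ 0.0007 -0.0014 -0.0001]
[ 0.23305378  0.78818437 -0.00825452]
[ 0.23305378  0.78818437 -0.00825452]
jar_key wrist [ 544.6 -291.9   50.6] [365. 186.] 0.93
bar 4354 (array([ 506.3, -307. ]), array([43.8, 47.6]), 38.0)
```

View pics/w14.png

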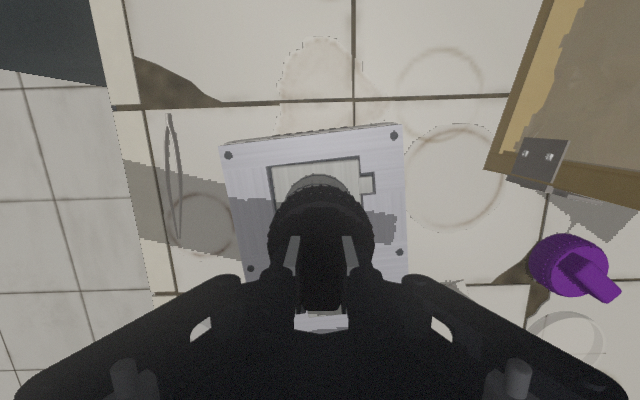

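The jar and its key at (368,183) are still seated, and the cap is at (320,230). No end-stop torque is visible, so I'll let go and look at the bar's yaw and height.

```bash
python3 -m crank '[[[0,0,-0.002,0,0,0],[0,0,-0.002,0,0,0],[0,0,-0.002,0,0,0],[0,0,0,0,0,0]]]' |egrep 'pos|ft'
python3 -m crank '[[[0,0,0,0,0,0],[0,0,0,0,0,0],[0,0,0,0,0,0]]]' 0.05 |egrep 'pos|ft|wid'
python3 -m crank '[[[0,0,-0.03,0,0,0],[0,0,-0.04,0,0,0],[0,0,0,0,0,0],[0,0,0,0,0,0]]]' |egrep 'pos|ft'
python3 -c "
from h import *
plan([504.7,-306.4,109],95)
im,X=cloud('wrist');z=X[...,2];cv2.imwrite('i15.png',im)
m=(np.hypot(X[...,0]-504,X[...,1]+306)<40)&(z>158)&(z<180);print('bar',m.sum(),rect(X[m]),np.nanmedian(z[m]))
m=(np.hypot(X[...,0]-504,X[...,1]+306)<35)&(z>138)&(z<154);print('shoulder',m.sum(),np.nanmedian(z[m]))
find('cap_grip','wrist',1)"
```

```text
position: [504.0, -306.5, 111.1]
ft_force: [0.8, -0.9, -4.7]
position: [505.0, -306.3, 112.8]
ft_force: [0.3, 0.2, -0.1]
width: 50.0
position: [505.6, -306.7, 183.9]
ft_force: [-0.1, -1.1, 0.2]
t 68.80 p [ 505.6 -306.7  183.9] yaw 88.2 tilt [ 3. -2.] q7 0.32 w 49.7 g 0 F [-0.1 -1.1  0.2]
shift m [ 0.0004 -0.0012  0.0749] rows 2 each [ 0.0002 -0.0006  0.0374]
turn about z -0.119 rows 1 each -0.119 | shift if turned first [ 0.0005 -0.0011  0.0749] each [ 0.0002 -0.0006  0.0374]
bar 1761 (array([ 504.6, -304.3]), array([49.2, 19.9]), 88.8) 162.22122652550343
shoulder 2341 140.3984608799525
cap_grip wrist [ 503.3 -305.2  145.2] [319. 211.] 0.92
```

```bash
python3 - <<'E'
from h import *
im,X=cloud('wrist');z=X[...,2]
m=(np.hypot(X[...,0]-504,X[...,1]+306)<40)&(z>156)&(z<180);P=X[m];P=P[~np.isnan(P[:,2])]
A=np.c_[P[:,0]-504,P[:,1]+306,np.ones(len(P))]
for _ in range(4):
    k=np.linalg.lstsq(A,P[:,2],rcond=None)[0];r=P[:,2]-A@k;g=abs(r)<1.5;A,P=A[g],P[g]
print('top plane',k.round(4),len(P),rect(P))
m=(np.abs(X[...,0]-504)<70)&(np.abs(X[...,1]+270)<40)&(z>50)&(z<60);print('deck z',np.nanmedian(z[m]))
m=(np.hypot(X[...,0]-504,X[...,1]+306)<62)&(z>56)&(z<63);print('foot?',m.sum())
m=(np.hypot(X[...,0]-452,X[...,1]+439)<10);print('pad z',np.nanmedian(z[m]))
u,v=pix('wrist',[504,-300,160]).astype(int);a=im[max(0,v-100):v+100,u-120:u+120];cv2.imwrite('pics/w15.png',cv2.resize(a,None,fx=3,fy=3,interpolation=2))
im,_=vision.grab_frame('side');u,v=pix('side',[504,-306,110]).astype(int);cv2.imwrite('pics/s15.png',cv2.resize(im[v-50:v+50,u-60:u+60],None,fx=6,fy=6,interpolation=2))
E
```

```text
top plane [ 3.500000e-03 -1.270000e-02  1.622324e+02] 1572 (array([ 504.4, -304.5]), array([48.4, 18.9]), 88.9)
deck z 54.23722206712492
foot? 124
pad z 84.17395820220615
```

View pics/w15.png

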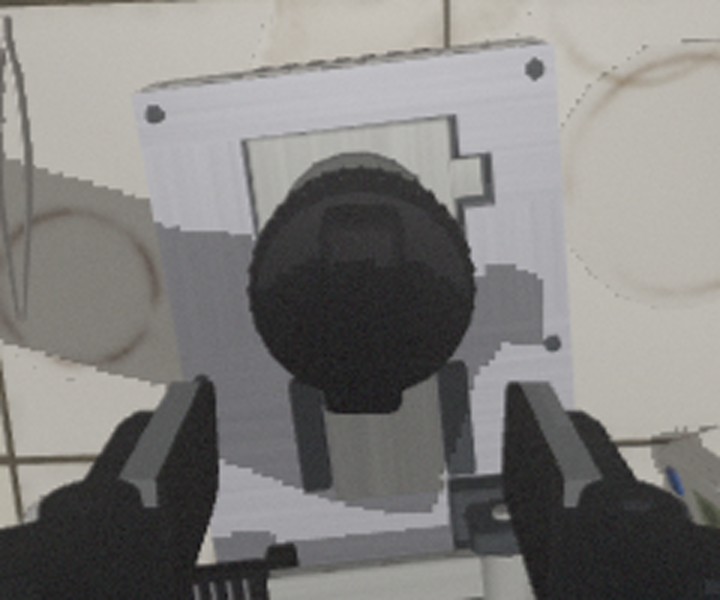

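The cap lies level and is held under the ledges, but it is about 4.7 mm below locked height with the bar at 88.9° (locked was 95°). The lugs have not risen into the notches. I'll re-grip, unload it and turn back CCW in small steps, watching for the height to jump.

```bash
python3 -m crank '[[[0,-0.001,0.03,0,0,0],[0,0,0.025,0,0,0],[0,0,0.012,0,0,0],[0,0,0,0,0,0],[0,0,0,0,0,0]]]' |egrep 'pos|ft'
python3 -m crank '[[[0,0,0.005,0,0,0],[0,0,0.002,0,0,0],[0,0,0,0,0,0]]]' |egrep 'pos|ft'
python3 -m crank '[[[0,0,0,0,0,0],[0,0,0,0,0,0],[0,0,0,0,0,0],[0,0,0,0,0,0]]]' 0 60 |egrep 'pos|ft|wid|grip'
python3 -m crank '[[[0,0,-0.001,0,0,-0.03],[0,0,0,0,0,-0.02],[0,0,0,0,0,0]]]' |egrep 'pos|ft|rot'
python3 -m crank '[[[0,0,-0.001,0,0,-0.03],[0,0,0,0,0,0],[0,0,0,0,0,0]]]' |egrep 'pos|ft|rot'
python3 -c "
from h import *
plan([504.7,-306.4,109],95);print(readout.sense()['torque'])"
```

```text
position: [503.9, -306.5, 115.5]
ft_force: [0.0, -0.3, 1.0]
position: [503.6, -306.5, 108.4]
ft_force: [0.2, -0.2, 0.3]
position: [504.1, -306.6, 108.7]
ft_force: [1.1, -0.7, 1.1]
width: 18.6
grip_force: 61.2
position: [504.0, -306.1, 109.1]
tool_rot: [0.0, 0.7, 0.714, 0.0]
ft_force: [2.2, 0.6, -0.5]
position: [503.5, -306.5, 109.9]
tool_rot: [-0.0, 0.69, 0.724, 0.0]
ft_force: [2.6, 0.1, -3.2]
t 70.80 p [ 503.5 -306.5  109.9] yaw 92.8 tilt [-0.  0.] q7 0.37 w 18.4 g 61 F [ 2.6  0.1 -3.2]
shift m [-0.      0.0012  0.0009] rows 1 each [-0.      0.0012  0.0009]
turn about z -0.039 rows 1 each -0.039 | shift if turned first [-0.0001  0.0012  0.0009] each [-0.0001  0.0012  0.0009]
[-0.11665656 -0.61902311 -0.04187499]
```

```bash
python3 -m crank '[[[0,0,0,0,0,-0.03],[0,0,0,0,0,0],[0,0,0,0,0,0]]]' |egrep 'pos|ft'
python3 -m crank '[[[0,0,0,0,0,-0.03],[0,0,0,0,0,0],[0,0,0,0,0,0]]]' |egrep 'pos|ft'
python3 -c "
from h import *
plan([504.7,-306.4,109],95);print(readout.sense()['torque'])"
python3 -m crank '[[[0,0,0,0,0,-0.04],[0,0,0,0,0,0],[0,0,0,0,0,0]]]' |egrep 'pos|ft'
python3 -m crank '[[[0,0,0,0,0,-0.04],[0,0,0,0,0,0],[0,0,0,0,0,0]]]' |egrep 'pos|ft'
python3 -c "
from h import *
plan([504.7,-306.4,109],95);print(readout.sense()['torque'])"
```

```text
position: [503.6, -306.3, 110.1]
ft_force: [2.6, 0.9, -3.5]
position: [503.7, -306.4, 111.9]
ft_force: [-0.1, 1.2, 5.1]
t 71.40 p [ 503.7 -306.4  111.9] yaw 96.3 tilt [ 1. -1.] q7 0.42 w 18.7 g 62 F [-0.1  1.2  5.1]
shift m [-0.0001  0.001   0.0029] rows 1 each [-0.0001  0.001   0.0029]
turn about z 0.022 rows 1 each 0.022 | shift if turned first [-0.0001  0.001   0.0029] each [-0.0001  0.001   0.0029]
[0.42799641 0.11828883 0.00347956]
position: [503.2, -306.7, 111.8]
ft_force: [-1.0, 1.3, 7.1]
position: [502.7, -306.9, 111.8]
ft_force: [-1.4, 1.0, 7.5]
t 72.00 p [ 502.7 -306.9  111.8] yaw 100.8 tilt [-1. -1.] q7 0.50 w 18.5 g 62 F [-1.4  1.   7.5]
shift m [0.0002 0.002  0.0028] rows 1 each [0.0002 0.002  0.0028]
turn about z 0.101 rows 1 each 0.101 | shift if turned first [0.0004 0.002  0.0028] each [0.0004 0.002  0.0028]
[ 0.43440348  0.45064512 -0.23700927]
```

It popped up at about 96°, and turning further builds up moment: it has latched. I go back to about 95.5° and release.

```bash
python3 -m crank '[[[0,0,-0.002,0,0,0.06],[0,0,-0.001,0,0,0.02],[0,0,0,0,0,0]]]' |egrep 'pos|ft'
python3 -m crank '[[[0,0,0,0,0,0],[0,0,0,0,0,0],[0,0,0,0,0,0]]]' 0.05 |egrep 'pos|ft|wid'
python3 -m crank '[[[0,0,-0.03,0,0,0],[0,0,-0.04,0,0,0],[0,0,0,0,0,0],[0,0,0,0,0,0]]]' |egrep 'pos|ft'
cat > chk.py <<'E'
from h import *
plan([504.5,-306.4,113],95)
im,X=cloud('wrist');z=X[...,2]
m=(np.hypot(X[...,0]-504,X[...,1]+306)<40)&(z>156)&(z<180);P=X[m];P=P[~np.isnan(P[:,2])]
A=np.c_[P[:,0]-504,P[:,1]+306,np.ones(len(P))]
for _ in range(4):
    k=np.linalg.lstsq(A,P[:,2],rcond=None)[0];r=P[:,2]-A@k;g=abs(r)<1.5;A,P=A[g],P[g]
print('top plane',k.round(4),len(P),rect(P))
m=(np.hypot(X[...,0]-452,X[...,1]+439)<10);print('pad z',np.nanmedian(z[m]))
u,v=pix('wrist',[504,-300,160]).astype(int);a=im[max(0,v-100):v+100,u-120:u+120];cv2.imwrite('pics/w16.png',cv2.resize(a,None,fx=3,fy=3,interpolation=2))
E
python3 chk.py
```

```text
position: [502.7, -307.1, 113.6]
ft_force: [-1.9, 0.5, 2.9]
position: [503.2, -306.3, 112.7]
ft_force: [0.9, 0.6, 0.4]
width: 50.2
position: [504.2, -306.6, 184.2]
ft_force: [0.6, 0.1, -0.7]
t 73.00 p [ 504.2 -306.6  184.2] yaw 96.2 tilt [ 2. -1.] q7 0.45 w 50.4 g 0 F [ 0.6  0.1 -0.7]
shift m [0.0003 0.0001 0.0712] rows 2 each [0.0002 0.0001 0.0356]
turn about z 0.021 rows 1 each 0.021 | shift if turned first [0.0003 0.0001 0.0712] each [0.0002 0.0001 0.0356]
top plane [ 7.000000e-04 -1.010000e-02  1.672359e+02] 1500 (array([ 502.8, -304.8]), array([18.9, 48.6]), 5.6)
pad z 84.45804677966325
```

```bash
python3 -m crank '[[[0,0,-0.04,0,0,0],[0,0,-0.04,0,0,0],[0,0,0,0,0,0],[0,0,0,0,0,0]]]' |egrep 'pos|ft'
python3 - <<'E'
from h import *
im,X=media('top');a=im[90:310,140:480];b,_=vision.grab_frame('side')
A=cv2.resize(a,(480,311),interpolation=2);B=cv2.resize(b[120:350,240:480],(320,307),interpolation=2)
o=np.zeros((311,800,3),np.uint8);o[:,:480]=A;o[:307,480:]=B;cv2.imwrite('pics/f.png',o)
E
```

```text
position: [503.4, -306.4, 262.6]
ft_force: [0.4, -0.7, -0.9]
```

View pics/f.png

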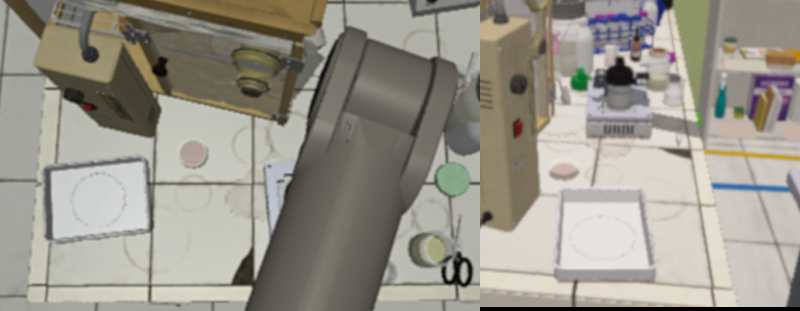

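The tray is empty at top (98,200), the capped jar stands on the mill at side (620,85), and the bystanders in view are where they were. Handing in.

```bash
python3 -c "
from plant import manip
print(manip.job_done())"
```

```text
the job is handed in; nothing more can be done
None
```

The job is handed in at about 73 s: jar seated and clamped, all five cylinders in the jar, and the cap back at its locked height and angle. The tray is empty and the lever is still down; the arm never went near the bystanders, though the forceps and beaker were hidden from the top camera in my last picture.

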